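# Lean the blue glaze sample board on the chest and scan its code

### The arm

A 6-joint arm with a two-finger parallel gripper is mounted at the origin on a cart in front of the work surface, level with it; the furniture and walls round the work are solid. World frame = base frame: x ahead of the robot, y to its left, z up, the work surface at z = 0. Lengths are in mm, angles in rad, forces in N, time in s.
With the tool pointing down it reaches from about 275 to 825 mm from the base axis. Payload 5.2 kg.
Tool frame: the origin (TCP) lies on the centre line of the jaws, within the pads' length; the fingertips stand 11 mm ahead of it and the grasp point (between the pads) lies 8 mm behind it (robot.tcp_to_tips is the distance from the TCP to the fingertips, in mm); z points along the fingers, y is the line along which they close (so a half turn about z gives the same grasp; the last joint's range is limited). The gripper opens to 93 mm and grips with 3 to 60 N. Pads are 15 mm wide; open, the fingers measure 128 mm over their backs; the gripper's body (75 mm by 188 mm) begins 65 mm behind the grasp point.
Start: joints at [0.929, 0.259, 1.535, -0, 1.348, -0.203], TCP at [233.649, 497.909, 195.653] pointing down, gripper open.
Joint ranges: [-3.14, 3.14], [-0.91, 2.08], [0.19, 2.58], [-1.22, 4.36], [0.22, 2.71], [-3.12, 3.12]. Speed limits (rad/s): [2.57, 2.57, 3.14, 3.14, 3.14, 3.14].

### API

Orientations are given as a unit quaternion [w, x, y, z].
In Python, from plant import robot, viewer, models gives the robot as it stands.
- The arm moves only by the tool move_arm, never from a script. Its arguments are lists of equal length, an entry for each row: "travel": the shift along the tool's x, y, z normalised to -1 to 1, where 1 is 0.2 m, a list of three; "dr": the turn, a rotation vector about the tool's x, y, z normalised to -1 to 1, where 1 is pi/4 rad, a list of three; "claw": the closure, from 0 (fully open) to 1 (shut). A call has 1 to 12 rows; each row is the pose to reach, as a shift and turn from the pose commanded when the call began, along the tool's axes at that moment; what a row does not reach only later rows make up. A row lasts 1/8 s, in which the tool goes at most 62.5 mm and 10.7 degrees, less where a joint would pass 70% of its speed; a pose out of reach is approached as far as the arm can. A call with a number of a shift or a turn outside -1 to 1 is refused whole. A call with a gripper value outside its range is refused whole. The fingers move at their own pace and stop on an object; "newtons" is the grip in N (left out, the last holds). Time passes only in rows, so rows that repeat a pose let the fingers close. It gives the time, the measured TCP pose, the force, the opening and the grip force at its end, in the units of the state.
- robot.get_state(): the state, without advancing time (a new reading comes with each control period).
- viewer.grab_frame(name): name is "scene" or "top"; returns (picture, depth): 384x512x3 uint8, blue, green, red; 384x512 float32, mm along the optical axis (not along the pixel's ray), 0 where there is no reading.
- viewer.camera_info(name): a dict with "fx", "fy", "cx", "cy" (pixels), "origin" and "orientation" of the camera in the world. Camera axes: x right, y down, z forward; pixel columns grow to the right and rows downward; lengths in mm; the calibration is good to about 2 mm. A picture is of the moment at which its call begins. camera_info takes no time and is no camera call.
- robot.hand_in(): hands the job in; it is judged then, once.
Trained networks look in the newest picture that a camera, given by its name, has taken for a name from the list of things; names that differ only in an ending like _2 or _b are one class to them, and where a whole thing is asked for, a point or a joint stands for the part that bears it (a point fixed in the world has none). Each returns a list of dicts, best first, with "confidence" (0 to 1); they miss things now and then, are a little off and sometimes report something else, mostly with a low value. They report only what shows in the picture. A call takes as long as a camera call. They do not tell look-alikes from the thing itself.
- models.search_frame(camera, label): "at" ([column, row] as shares, 0 to 1, of the picture: columns of its width, rows of its height, amid what is visible of it).
- models.cut_out(camera, label): "pixels" (384x512 bool, what is visible of it) and "at" ([column, row] as shares, 0 to 1, of the picture: columns of its width, rows of its height, amid what is visible of it).
The state is a dict: "time_s": time; "q": joint angles; "dq": joint speeds; "tau": joint torques, N m; "tool_pos": TCP position; "ee_rot": TCP orientation; "ft_force": force on the tool from outside, world axes, zero at the start; "wrist_torque": the same for the moment, N m; "grip_width": finger opening in mm; "grasp_force": force on a finger pad.
Only numpy, scipy, OpenCV 4.12 (cv2) and the standard library are available. Lean on these libraries where they do the work, as an engineer would, in place of code of your own. Each camera call takes 0.05 s, during which the arm holds its last target. There are 200 camera calls.

### The job

Take the blue glaze sample board out of the wooden rack and stand it on the table in front of the wooden chest, leaning back against the chest's near face by roughly 20 degrees with its code label facing out, and let go of it. Then pick up the hand scanner, point its window squarely at the middle of the label from about 10 cm away, hold it dead still there for two seconds without touching the board, and lay the scanner back flat in its grey tray on the side it lay on. Leave the other two boards in the rack, the board leaning, and all the pots and bottles where they stand.

Things in the scene. Friction and masses are not known exactly. Their poses are not given: they have to be found in the camera images.
- board_blue: The board to scan: terracotta slab 10 mm thick (x), 60 wide (y), 180 tall (z), 0.15 to 0.3 kg, upper part glazed dark blue, upright in one of the rack's slots. Origin at the centre of its bottom, z up along its length; -x points out of the front face, which carries the label and at the start faces roughly the robot. Can be gripped from above across its 60 mm width.
- label (a point): Centre of the white 44 mm square code label on the front (-x) face of the blue board, 100 mm up from its foot.
- board_teal: A like board, 10 x 60 x 180 mm, glazed teal green, in another slot of the rack; stays there.
- board_brown: A like board, 10 x 60 x 180 mm, glazed red-brown, in another slot of the rack; stays there.
- rack: Fixed light wooden rack, left or right of the middle (the tray on the other side): base 160 (x) x 100 (y) x 12 mm with slots along y at x = -45, 0, 45 mm, each 13 mm wide between walls that reach 46 mm above the table. Boards stand on the base, fronts to the rack's -x, which points roughly at the robot. Origin at the centre of its underside.
- chest: Fixed closed wooden chest, 250 mm long (its x), 149 mm high, at the back middle, plain back turned to the robot. That near face is upright and flat in its plane y = -90 mm (-y points roughly at the robot), top edge 149 mm above the table. The board leans on that edge: a foot 54 mm out gives 20 degrees. Origin: centre of its underside. Fixed pails, 360 mm tall, stand left and right of it.
- scanner: Loose pistol-shaped hand scanner, 0.18 to 0.36 kg, on its side. Origin under the barrel's middle; z up; looks along +x. Grey barrel x = -65 to 60 mm, 44 wide (y), 44 high, axis 22 mm up; black hood 54 wide at x = 51 to 73 mm; black pistol grip goes off to -y as far as 98 mm, joining the barrel at x = -63 to -25 mm. Grip the barrel from above across y about x = +15 mm.
- window (a point): Centre of the scanner's dark red window, at (74.5, 0, 22) mm of the scanner, on the barrel's axis; its axes are the scanner's (+x is the line of sight).
- tray: Fixed grey parking tray with a black liner, 220 (x) x 240 (y) mm outside, walls 4 mm thick and 18 mm high, floor 4 mm above the table. At the start the scanner's origin lies near (-5, 35, 4) mm of the tray, looking roughly along the tray's +x. Origin at the centre of its underside.
- vase: Loose bystander: pinkish stoppered bottle vase, 110 mm across, 208 mm tall, in front of one end of the chest. Origin at the centre of its underside, z up.
- bulb: Loose bystander: red rubber bulb with a nozzle, 68 mm across, 110 mm tall, in front of the chest's other end. Origin at the centre of its underside, z up.
- jar: Loose bystander: white glaze jar with a blue lid, 49 mm across, 72 mm tall, near the robot. Origin at the centre of its underside, z up.
- cup: Loose bystander: grey-green cup, 71 mm across, 75 mm tall, near the robot. Origin at the centre of its underside, z up.
- bowl: Loose bystander: green tea bowl, 84 mm across, 56 mm tall, near the robot. Origin at the centre of its underside, z up.
Things that resemble listed ones, but are neither listed nor needed, are in the scene too. Leave any yellow look-alike of the board_blue alone.

How it is judged:
By the outcome, as a careful person would: the job done as asked, in the order asked, and still so for the second after the job is handed in, with the robot touching nothing.
It also fails if it takes over 72 s, if anything falls off the work surface, if the arm or the gripper's body presses on something with over 40 N, if the wrist force passes 120 N, or if a joint passes its speed limit or range.

## Working session

There is one attempt and no reset: what is moved stays moved. The work goes in short steps, Python scripts to look and compute and a tool call to move; the robot and the scene stay as the last step left them, time stands still between calls to the robot, and variables do not carry over. Pictures are saved under pics/ and viewed, at most 10 in all, crops included, and the job is handed in when it is done.

Besides the shell and the picture viewer there is one more tool, called after "Call:" in YAML: its name, and indented under it one key for each argument. move_arm: Moves the arm, as the interface text tells. Its arguments: {"type":"object","properties":{"travel":{"type":"array"},"dr":{"type":"array"},"claw":{"type":"array"},"newtons":{"type":"number"}},"required":["travel","dr","claw"]}

```bash
mkdir -p pics; ls
cat > h.py <<'E'
import numpy as np, cv2
from scipy.spatial.transform import Rotation as R
from plant import robot, viewer, models
def rot(q): return R.from_quat([q[1],q[2],q[3],q[0]])
def cloud(cam,depth):
    c=viewer.camera_info(cam); v,u=np.mgrid[0:384,0:512]
    P=np.dstack([(u-c['cx'])/c['fx']*depth,(v-c['cy'])/c['fy']*depth,depth])
    W=rot(c['orientation']).apply(P.reshape(-1,3))+np.array(c['origin'])
    W[depth.ravel()==0]=np.nan
    return W.reshape(384,512,3)
E
python3 - <<'E'
from h import *
for n in ('scene','top'):
    im,d=viewer.grab_frame(n); W=cloud(n,d)
    np.savez(f'{n}0.npz',im=im,d=d,W=W); cv2.imwrite(f'pics/{n}0.png',cv2.resize(im,(800,600)))
    print(n,viewer.camera_info(n))
    for l in ['board_blue','label','board_teal','board_brown','rack','chest','scanner','window','tray','vase','bulb','jar','cup','bowl']:
        for r in models.cut_out(n,l)[:3]:
            m=r['pixels']; p=W[m]; 
            if r['confidence']<.3: continue
            print(l,round(r['confidence'],2),np.round(np.array(r['at'])*[800,600]),m.sum(),np.round(np.nanmedian(p,0)),np.round(np.nanpercentile(p,2,axis=0)),np.round(np.nanpercentile(p,98,axis=0)))
print(robot.get_state())
E
```

```text
pics
scene {'fx': 448.7505550482403, 'fy': 448.7505550482403, 'cx': 248.8947700079369, 'cy': 198.9569652450961, 'origin': array([-238.7911171 , -449.98587367, 1166.11499768]), 'orientation': array([-0.30506842,  0.82150542, -0.4518034 ,  0.16714005])}
board_blue 0.88 [476. 470.] 357 [ 303. -267.  117.] [ 290. -273.   -4.] [ 418. -229.  183.]
board_blue 0.79 [567. 375.] 271 [ 509. -330.  176.] [ 506. -355.  149.] [ 517. -300.  195.]
label 0.91 [562. 377.] 273 [ 509. -325.  175.] [ 506. -353.  148.] [ 516. -299.  195.]
board_teal 0.62 [538. 431.] 816 [ 419. -331.  130.] [ 416. -360.   42.] [ 455. -301.  194.]
board_brown 0.87 [551. 390.] 342 [ 465. -328.  173.] [ 461. -358.    1.] [ 591. -270.  195.]
rack 0.65 [535. 465.] 984 [ 413. -350.   17.] [ 388. -380.   -2.] [ 524. -282.   49.]
chest 0.95 [466. 269.] 4966 [693. -31. 146.] [ 653. -146.   13.] [825. 100. 153.]
chest 0.39 [412. 413.] 563 [ 394. -100.   49.] [ 349. -138.    6.] [417. -72.  76.]
chest 0.3 [367. 306.] 367 [564. 111.  51.] [545.  87.  -1.] [643. 155.  97.]
scanner 0.88 [240. 301.] 913 [413. 350.  44.] [355. 284.   8.] 
[... 2633 characters left out ...]
142.  57.]
{'time_s': 1.5, 'q': array([ 9.29182112e-01,  2.58594133e-01,  1.53502263e+00, -3.87036452e-06,
        1.34798547e+00, -2.02830851e-01]), 'dq': array([-0.00031891, -0.00078129, -0.00261219, -0.00220997, -0.0011708 ,
       -0.0026767 ]), 'tau': array([ 2.57063039e-03, -4.37182617e+01, -2.84308523e+01,  7.22149713e-02,
        3.11191252e-02,  8.99941135e-07]), 'tool_pos': array([233.65519007, 497.89832218, 195.64680301]), 'ee_rot': array([-2.39558213e-07,  2.17635510e-01,  9.76030115e-01, -5.13889862e-06]), 'ft_force': array([-0.55728758,  0.07998683,  0.71675091]), 'wrist_torque': array([ 0.05454348, -0.08992122,  0.00735889]), 'grasp_force': 0.0, 'grip_width': 93.0618807011459}
```

View pics/scene0.png

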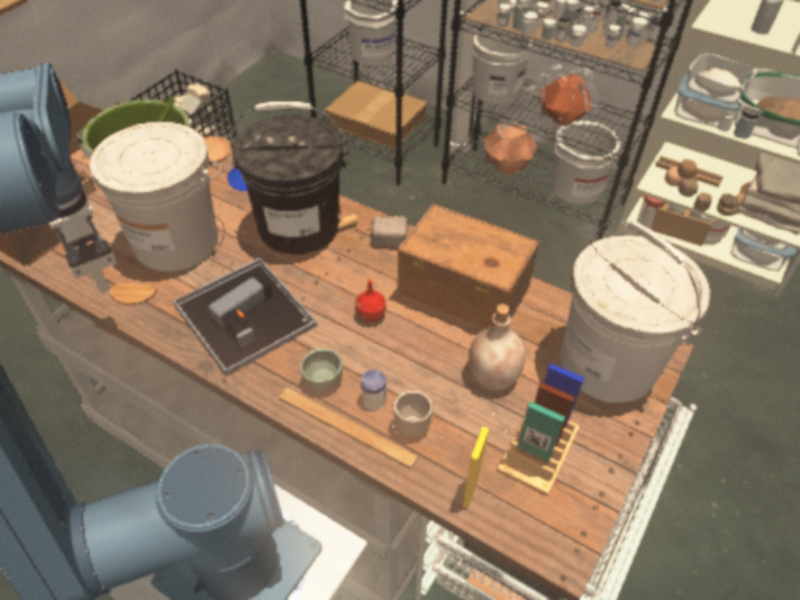

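View pics/top0.png

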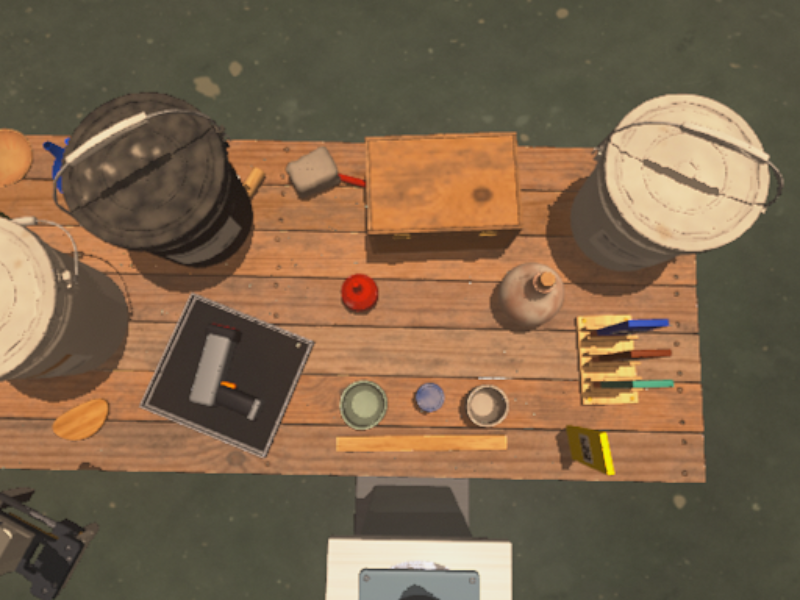

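The scene view shows the blue board in the far slot of the rack at (562,380), with red-brown and then teal in front of it. The yellow look-alike is at (478,468), the scanner in its tray at (240,300) and the chest at (466,265), with the bulb at (369,303) and vase at (498,355) in front of it. The top view agrees: blue board at (635,326), scanner barrel at (212,370) with its hood at the far end, chest front edge along y≈235 px.

Run:
```python
from h import *
S=np.load('scene0.npz');T=np.load('top0.npz')
def rect(p,n): 
    (c,s,a)=cv2.minAreaRect(p[:,:2].astype(np.float32)); print(n,len(p),np.round(c,1),np.round(s,1),round(a,1),'z',np.round(np.median(p[:,2]),1))
for n,D in (('scene',S),('top',T)):
    W=D['W'].reshape(-1,3); x,y,z=W.T
    print('==',n)
    for nm,x0 in(('teal',422),('brown',467),('blue',512)):
        m=(abs(x-x0)<14)&(abs(y+328)<40)&(z>188)&(z<197)
        if m.sum()>5: rect(W[m],nm+' top')
        f=(abs(x-x0)<14)&(abs(y+328)<40)&(z>60)&(z<185)&(x<x0+3)
        if f.sum()>20:
            A=np.c_[y[f],z[f],np.ones(f.sum())];k=np.linalg.lstsq(A,x[f],rcond=None)[0]
            print(nm,'front x=a*y+b*z+c',np.round(k[:2],3),'at y-328,z150:',round(k@[-328,150,1],1),'yrange',np.round(np.percentile(y[f],[1,99])),f.sum())
    m=(x>640)&(x<850)&(abs(y+22)<160)&(abs(z-149)<5); rect(W[m],'chest top')
    f=(x>630)&(x<670)&(abs(y+22)<110)&(z>30)&(z<140)
    if f.sum()>20:
        A=np.c_[y[f],z[f],np.ones(f.sum())];k=np.linalg.lstsq(A,x[f],rcond=None)[0]
        r=abs(A@k-x[f]);A=A[r<4];k=np.linalg.lstsq(A,x[f][r<4],rcond=None)[0]
        print('chest face',np.round(k,3),'at y-22,z149',k@[-22,149,1],f.sum())
    m=(x>300)&(x<560)&(y>210)&(y<490)&(z>38)&(z<60); rect(W[m],'scanner top')
    m=(x>290)&(x<560)&(y>210)&(y<490)&(z>12)&(z<24); rect(W[m],'tray rim')
    for a,b in((300,400),(150,300)):
        m=(x>540)&(y<-200)&(z>a)&(z<b)
        if m.sum():print('pail',a,'x',np.percentile(x[m],[0.5,99]),'y',np.percentile(y[m],[0.5,99.5]), 'min dist to (520,-328..-234)',np.min(np.hypot(x[m]-520,np.maximum(0,abs(y[m]+328)-94))))
    m=(abs(x-565)<70)&(abs(y+180)<70)&(z>195)&(z<215); rect(W[m],'vase stopper')
```

```text
== scene
teal top 109 [ 423.  -329.7] [13.7 60. ] 3.5 z 192.1
teal front x=a*y+b*z+c [-0.051  0.002] at y-328,z150: 418.9 yrange [-360. -300.] 598
brown top 103 [ 468.4 -329.1] [14.5 60.5] 5.6 z 191.7
brown front x=a*y+b*z+c [-0.044 -0.006] at y-328,z150: 464.4 yrange [-359. -299.] 250
blue top 93 [ 512.9 -326.4] [13.3 60.3] 2.1 z 192.1
blue front x=a*y+b*z+c [-0.042 -0.008] at y-328,z150: 509.5 yrange [-357. -297.] 225
chest top 2718 [742.4 -19.8] [171.6 251.3] 3.4 z 148.9
chest face [-6.00000e-02 -1.00000e-03  6.59482e+02] at y-22,z149 660.7198871079469 1393
scanner top 642 [430.4 334.1] [124.9 143.2] 79.0 z 46.7
tray rim 470 [428.2 350. ] [244.8 221. ] 69.3 z 17.1
pail 300 x [686.74393558 769.43839632] y [-464.85957228 -268.93557765] min dist to (520,-328..-234) 169.01741298895666
pail 150 x [610.52568519 829.62335232] y [-482.31619467 -253.1426568 ] min dist to (520,-328..-234) 87.54060083100444
vase stopper 56 [ 575.7 -175.9] [22.8 25.8] 78.7 z 204.2
== top
teal top 131 [ 423.1 -331.3] [10.9 60.5] 4.9 z 192.8
teal front x=a*y+b*z+c [2.222 0.005] at y-328,z150: 361.4 yrange [-303. -300.] 73
brown top 131 [ 467.9 -330.1] [ 9.5 60.5] 1.3 z 193.0
brown front x=a*y+b*z+c [0.072 0.004] at y-328,z150: 462.9 yrange [-354. -299.] 110
blue top 129 [ 512.7 -328. ] [10.9 60.8] 3.9 z 192.8
blue front x=a*y+b*z+c [0.045 0.006] at y-328,z150: 508.0 yrange [-355. -297.] 166
chest top 6089 [740.6 -22.5] [167.7 250. ] 3.3 z 148.7
chest face [-6.10000e-02 -6.00000e-03  6.58281e+02] at y-22,z149 658.6763266468888 835
scanner top 1231 [432.4 331.9] [120.2 147.9] 80.6 z 47.0
tray rim 576 [427.6 348.7] [241.5 220.1] 69.4 z 18.0
pail 300 x [687.39435506 769.05983104] y [-465.79698622 -269.90381746] min dist to (520,-328..-234) 172.76503441073194
pail 150 x [611.1212526 838.7589881] y [-481.9179894  -249.64405349] min dist to (520,-328..-234) 89.19503888672944
vase stopper 90 [ 573.4 -175. ] [21.5 22.2] 87.5 z 205.3
```

```bash
cat >> h.py <<'E'
def Rt(yaw,tilt=0):
    a,t=np.radians(yaw),np.radians(tilt); y=np.array([-np.sin(a),np.cos(a),0]); n=np.array([np.cos(a),np.sin(a),0])
    z=-np.cos(t)*np.array([0,0,1])-np.sin(t)*n
    return R.from_matrix(np.c_[np.cross(y,z),y,z])
def plan(*wps):
    s=robot.get_state(); p=np.array(s['tool_pos']); r=rot(s['ee_rot'])
    for q,Rn in wps:
        q=np.array(q,float); t=r.inv().apply(q-p)/200; d=(r.inv()*Rn).as_rotvec()/(np.pi/4)
        n=max(np.linalg.norm(q-p)/62.5,np.degrees(np.linalg.norm(d)*np.pi/4)/10.7)
        print('travel',np.round(t,3).tolist(),'dr',np.round(d,3).tolist(),'rows>=%.1f'%n, 'BAD' if max(abs(t).max(),abs(d).max())>1 else '')
        p,r=q,Rn
E
python3 - <<'E'
from h import *
r=Rt(2.7)
plan(([300,333,320],r),([360,168,320],r),([420,3,320],r),([470,-162,320],r),([513,-327,300],r))
E
```

```text
travel [-0.651, -0.605, -0.622] dr [-0.0, -0.0, -0.619] rows>=3.5 
travel [-0.261, -0.838, 0.0] dr [0.0, 0.0, 0.0] rows>=2.8 
travel [-0.261, -0.838, 0.0] dr [0.0, 0.0, 0.0] rows>=2.8 
travel [-0.211, -0.836, 0.0] dr [0.0, 0.0, 0.0] rows>=2.8 
travel [-0.176, -0.834, 0.1] dr [0.0, 0.0, 0.0] rows>=2.7
```

Call:
move_arm:
  travel:
    - [-0.651, -0.605, -0.622]
    - [-0.651, -0.605, -0.622]
    - [-0.651, -0.605, -0.622]
    - [-0.651, -0.605, -0.622]
    - [-0.651, -0.605, -0.622]
    - [-0.651, -0.605, -0.622]
  dr:
    - [0, 0, -0.619]
    - [0, 0, -0.619]
    - [0, 0, -0.619]
    - [0, 0, -0.619]
    - [0, 0, -0.619]
    - [0, 0, -0.619]
  claw: [0, 0, 0, 0, 0, 0]

```text
time_s: 2.25
tool_pos: [299.7, 333.4, 319.3]
ee_rot: [-0.001, -0.024, 1.0, 0.0]
ft_force: [0.2, 0.4, -0.5]
grip_width: 93.2
grasp_force: 0.0
```

Call:
move_arm:
  travel:
    - [-0.261, -0.838, 0]
    - [-0.261, -0.838, 0]
    - [-0.261, -0.838, 0]
    - [-0.261, -0.838, 0]
    - [-0.261, -0.838, 0]
  dr:
    - [0, 0, 0]
    - [0, 0, 0]
    - [0, 0, 0]
    - [0, 0, 0]
    - [0, 0, 0]
  claw: [0, 0, 0, 0, 0]

```text
time_s: 2.88
tool_pos: [359.8, 169.1, 319.3]
ee_rot: [-0.001, -0.024, 1.0, 0.0]
ft_force: [0.5, 0.2, -0.5]
grip_width: 93.4
grasp_force: 0.0
```

Call:
move_arm:
  travel:
    - [-0.261, -0.838, 0]
    - [-0.261, -0.838, 0]
    - [-0.261, -0.838, 0]
    - [-0.261, -0.838, 0]
    - [-0.261, -0.838, 0]
  dr:
    - [0, 0, 0]
    - [0, 0, 0]
    - [0, 0, 0]
    - [0, 0, 0]
    - [0, 0, 0]
  claw: [0, 0, 0, 0, 0]

```text
time_s: 3.5
tool_pos: [420.0, 5.1, 319.6]
ee_rot: [-0.001, -0.025, 1.0, 0.001]
ft_force: [0.5, 0.2, -1.0]
grip_width: 93.2
grasp_force: 0.0
```

Call:
move_arm:
  travel:
    - [-0.211, -0.836, 0]
    - [-0.211, -0.836, 0]
    - [-0.211, -0.836, 0]
    - [-0.211, -0.836, 0]
    - [-0.211, -0.836, 0]
  dr:
    - [0, 0, 0]
    - [0, 0, 0]
    - [0, 0, 0]
    - [0, 0, 0]
    - [0, 0, 0]
  claw: [0, 0, 0, 0, 0]

```text
time_s: 4.12
tool_pos: [470.4, -159.5, 320.0]
ee_rot: [-0.0, -0.025, 1.0, 0.001]
ft_force: [-0.2, 0.7, -0.1]
grip_width: 93.1
grasp_force: 0.0
```

Call:
move_arm:
  travel:
    - [-0.176, -0.834, 0.1]
    - [-0.176, -0.834, 0.1]
    - [-0.176, -0.834, 0.1]
    - [-0.176, -0.834, 0.1]
    - [-0.176, -0.834, 0.1]
  dr:
    - [0, 0, 0]
    - [0, 0, 0]
    - [0, 0, 0]
    - [0, 0, 0]
    - [0, 0, 0]
  claw: [0, 0, 0, 0, 0]

```text
time_s: 4.75
tool_pos: [513.8, -324.4, 300.5]
ee_rot: [0.0, -0.025, 1.0, 0.0]
ft_force: [-0.5, 0.9, -0.8]
grip_width: 93.0
grasp_force: 0.0
```

Call:
move_arm:
  travel:
    - [0, 0, 0.2]
    - [0, 0, 0.4]
    - [0, 0, 0.55]
    - [0, 0, 0.65]
    - [0, 0, 0.65]
    - [0, 0, 0.65]
    - [0, 0, 0.65]
  dr:
    - [0, 0, 0]
    - [0, 0, 0]
    - [0, 0, 0]
    - [0, 0, 0]
    - [0, 0, 0]
    - [0, 0, 0]
    - [0, 0, 0]
  claw: [0, 0, 0, 0, 0, 0, 0]

```text
time_s: 5.62
tool_pos: [514.1, -326.8, 171.8]
ee_rot: [0.001, -0.024, 1.0, -0.001]
ft_force: [0.6, -0.6, 0.2]
grip_width: 92.8
grasp_force: 0.0
```

Run:
```python
from h import *
s=robot.get_state(); print(s['tool_pos'],s['ft_force'])
im,d=viewer.grab_frame('scene'); cv2.imwrite('pics/s1.png',cv2.resize(im[160:340,270:470],(720,648))[:600])
```

```text
[ 514.14238716 -326.78731454  171.82907745] [ 0.59222663 -0.63043848  0.19896057]
```

View pics/s1.png

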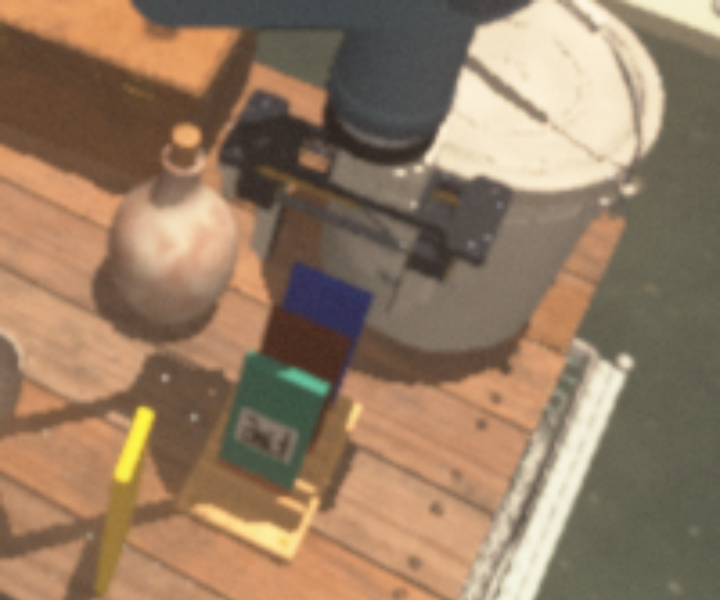

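The fingers seem to straddle the blue board's top, at about (265,240) and (400,280) in the crop, but this isn't clear. I'll check by projecting the expected tip positions.

Run:
```python
from h import *
for cam in('scene','top'):
    im,d=viewer.grab_frame(cam); W=cloud(cam,d).reshape(-1,3)
    x,y,z=W.T
    for nm,yr in (('left finger',(-285,-262)),('right finger',(-395,-370))):
        m=(abs(x-514)<30)&(y>yr[0])&(y<yr[1])&(z>140)&(z<230)
        if m.sum(): print(cam,nm,m.sum(),'min',np.round(np.percentile(W[m],[1],axis=0)),'max',np.round(np.percentile(W[m],[99],axis=0)))
    m=(abs(x-514)<12)&(abs(y+328)<38)&(z>186)&(z<200)
    if m.sum(): print('board top',m.sum(),np.round(np.median(W[m],0)),np.round(np.percentile(W[m],[1,99],axis=0)))
c=viewer.camera_info('scene')
for P in ([514,-280,161],[514,-374,161],[514,-280,190],[514,-374,190],[508,-298,192],[508,-358,192]):
    q=rot(c['orientation']).inv().apply(np.array(P)-c['origin']); u=c['fx']*q[0]/q[2]+c['cx'];v=c['fy']*q[1]/q[2]+c['cy']
    print(P,round((u-270)*3.6),round((v-160)*3.6))
```

```text
scene left finger 51 min [[ 499. -278.  198.]] max [[ 519. -263.  229.]]
scene right finger 44 min [[ 505. -386.  197.]] max [[ 510. -371.  229.]]
board top 110 [ 511. -327.  192.] [[ 506. -356.  186.]
 [ 520. -297.  197.]]
top left finger 11 min [[ 502. -266.  202.]] max [[ 519. -264.  214.]]
board top 57 [ 514. -343.  193.] [[ 510. -359.  189.]
 [ 520. -328.  195.]]
[514, -280, 161] 265 277
[514, -374, 161] 381 332
[514, -280, 190] 271 254
[514, -374, 190] 390 310
[508, -298, 192] 291 269
[508, -358, 192] 366 304
```

Run:
```python
from h import *
im,d=viewer.grab_frame('scene'); W=cloud('scene',d)
cv2.imwrite('pics/s2.png',cv2.resize(im[210:270,325:395],(770,660),interpolation=cv2.INTER_CUBIC)[:600])
for r,c in ((237,343),(235,344),(232,345),(228,345),(224,344),(252,376),(248,377),(244,378),(240,379),(236,380)): print(r,c,np.round(W[r,c-2:c+3]).tolist())
```

```text
237 343 [[628.0, -246.0, 2.0], [631.0, -249.0, 1.0], [633.0, -251.0, 0.0], [633.0, -254.0, 2.0], [638.0, -256.0, -1.0]]
235 344 [[641.0, -245.0, -3.0], [641.0, -248.0, -0.0], [644.0, -250.0, -2.0], [646.0, -253.0, -3.0], [648.0, -255.0, -3.0]]
232 345 [[653.0, -242.0, -2.0], [653.0, -245.0, -0.0], [654.0, -248.0, 1.0], [658.0, -251.0, -2.0], [657.0, -254.0, 2.0]]
228 345 [[502.0, -275.0, 211.0], [506.0, -276.0, 208.0], [514.0, -277.0, 200.0], [667.0, -245.0, 6.0], [672.0, -247.0, 2.0]]
224 344 [[500.0, -270.0, 228.0], [501.0, -272.0, 228.0], [502.0, -275.0, 229.0], [505.0, -277.0, 227.0], [512.0, -277.0, 220.0]]
252 376 [[632.0, -357.0, 1.0], [635.0, -359.0, -2.0], [635.0, -362.0, 1.0], [634.0, -365.0, 4.0], [632.0, -368.0, 10.0]]
248 377 [[635.0, -355.0, 16.0], [635.0, -358.0, 20.0], [631.0, -361.0, 26.0], [637.0, -363.0, 22.0], [634.0, -366.0, 27.0]]
244 378 [[632.0, -354.0, 41.0], [632.0, -357.0, 43.0], [508.0, -372.0, 205.0], [507.0, -375.0, 208.0], [507.0, -377.0, 210.0]]
240 379 [[630.0, -353.0, 64.0], [626.0, -356.0, 71.0], [508.0, -371.0, 222.0], [506.0, -374.0, 227.0], [508.0, -376.0, 226.0]]
236 380 [[630.0, -352.0, 83.0], [625.0, -355.0, 91.0], [627.0, -357.0, 91.0], [510.0, -372.0, 238.0], [507.0, -375.0, 244.0]]
```

View pics/s2.png

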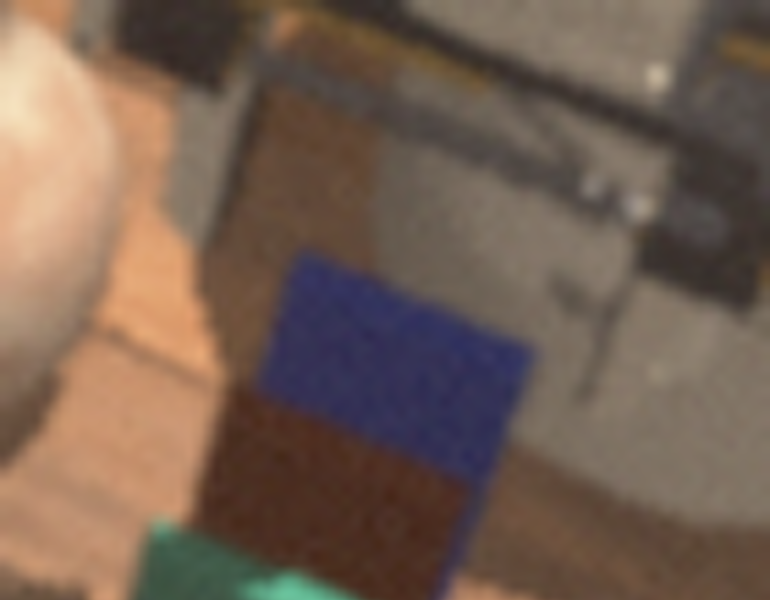

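The left fingertip ends near crop (205,245), i.e. about z≈198, and the right one near (590,400). That puts both tips above the board top rather than 30 mm below it, so I'll check the tool offset.

Run:
```python
from h import *
print([a for a in dir(robot) if a[0]!='_'], robot.tcp_to_tips)
s=robot.get_state(); print(s['tool_pos'],s['q'],s['ft_force'])
for cam in('scene','top'):
    im,d=viewer.grab_frame(cam); W=cloud(cam,d)
    W=W.reshape(-1,3);x,y,z=W.T
    for nm,c in (('L',-271),('R',-382)):
        m=(abs(x-511)<16)&(abs(y-c)<13)&(z>120)&(z<420)
        print(cam,nm,np.histogram(z[m],bins=range(120,421,20))[0], 'zmin',np.sort(z[m])[:4])
        m&=(z<235)
        print(np.round(np.percentile(W[m],[2,50,98],axis=0)).tolist())
```

```text
['Unreachable', 'get_state', 'hand_in', 'tcp_to_tips'] 11.0
[ 513.57436464 -326.93777397  170.64002121] [-7.49921824e-01  3.79638497e-01  1.42575794e+00  2.28554222e-05
  1.33527654e+00 -2.36803934e+00] [-0.26284666  0.62774686 -0.24020111]
scene L [ 0  0  0  3 31 36 23  5  5 47 11  0  0  0  0] zmin [194.6565078  196.88967647 198.74825694 200.41023922]
[[501.0, -278.0, 197.0], [503.0, -272.0, 219.0], [516.0, -263.0, 233.0]]
scene R [ 0  0  0  5 29 31 17  0  4 39 39  0  0  0  0] zmin [193.19184164 194.48324339 194.75861946 196.91203334]
[[505.0, -386.0, 195.0], [508.0, -378.0, 217.0], [510.0, -371.0, 234.0]]
top L [ 0  0  0  0 12  0  0  0  1 72 35  0  0  0  0] zmin [202.59780783 202.81676098 203.59710464 204.98094444]
[[501.0, -267.0, 203.0], [509.0, -265.0, 207.0], [516.0, -264.0, 213.0]]
top R [0 0 0 0 0 0 0 0 0 0 0 0 0 0 0] zmin []Traceback (most recent call last):
  File "<stdin>", line 11, in <module>
    return _quantile_unchecked(
        a, q, axis, out, overwrite_input, method, keepdims, weights)
    return _ureduce(a,
                    func=_quantile_ureduce_func,
    ...<5 lines>...
                    overwrite_input=overwrite_input,
                    method=method)
    r = func(a, **kwargs)
    result = _quantile(arr,
                       quantiles=q,
    ...<2 lines>...
                       out=out,
                       weights=wgt)
    slices_having_nans = np.isnan(arr[-1, ...])
                                  ~~~^^^^^^^^^
IndexError: index -1 is out of bounds for axis 0 with size 0
```

Call:
move_arm:
  travel:
    - [0, 0, 0]
    - [0, 0, 0]
    - [0, 0, 0]
    - [0, 0, 0]
  dr:
    - [0, 0, 0]
    - [0, 0, 0]
    - [0, 0, 0]
    - [0, 0, 0]
  claw: [0.2, 0.2, 0.2, 0.2]
  newtons: 25

```text
time_s: 6.42
tool_pos: [513.4, -326.8, 170.0]
ee_rot: [-0.0, -0.024, 1.0, 0.0]
ft_force: [-0.7, -0.3, 0.6]
grip_width: 74.7
grasp_force: 0.0
```

Run:
```python
from h import *
s=robot.get_state(); print(s['tool_pos'],s['grip_width'])
im,d=viewer.grab_frame('scene'); W=cloud('scene',d)
cv2.imwrite('pics/s3.png',cv2.resize(im[180:280,300:420],(720,600),interpolation=cv2.INTER_CUBIC))
W=W.reshape(-1,3);x,y,z=W.T
for nm,lo,hi in (('L',-294,-255),('R',-400,-361)):
    m=(abs(x-511)<16)&(y>lo)&(y<hi)&(z>120)&(z<240)
    print(nm,np.sort(z[m])[:4],np.round(np.percentile(W[m],[2,50,98],axis=0)).tolist())
```

```text
[ 513.37267643 -326.80289842  170.03144116] 74.7173738297517
L [193.90840902 194.02780125 195.12256553 197.997943  ] [[500.0, -287.0, 194.0], [503.0, -281.0, 219.0], [514.0, -272.0, 238.0]]
R [193.27003037 196.15484294 197.74469446 197.76486446] [[504.0, -377.0, 197.0], [507.0, -369.0, 218.0], [509.0, -362.0, 239.0]]
```

View pics/s3.png

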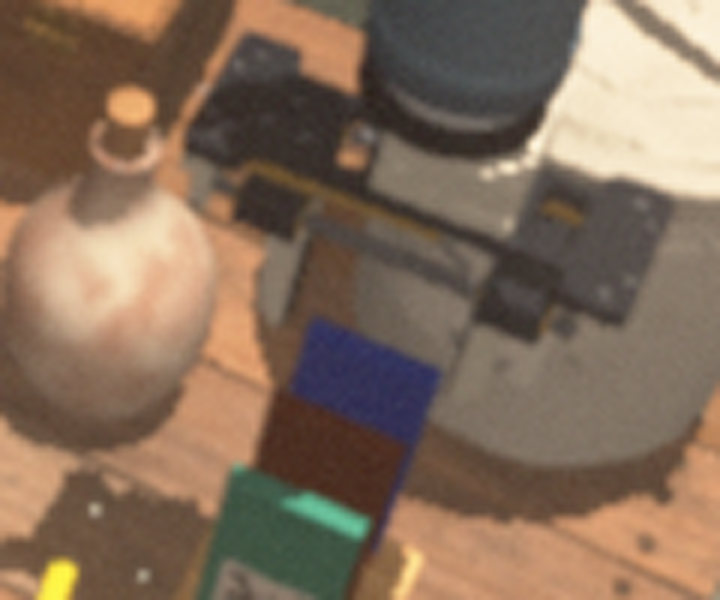

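The crop shows both fingertips, at about (275,318) and (445,395), level with the board's top edge at (310,320)-(440,375). So the tips really sit at z≈195, about 35 mm higher than the stated offset implies. I'll go by the measured position, descend 34 mm more and then check again.

Call:
move_arm:
  travel:
    - [-0.01, -0.005, 0]
    - [-0.01, -0.005, 0.05]
    - [-0.01, -0.005, 0.1]
    - [-0.01, -0.005, 0.15]
    - [-0.01, -0.005, 0.17]
    - [-0.01, -0.005, 0.17]
  dr:
    - [0, 0, 0]
    - [0, 0, 0]
    - [0, 0, 0]
    - [0, 0, 0]
    - [0, 0, 0]
    - [0, 0, 0]
  claw: [0.12, 0.12, 0.12, 0.12, 0.12, 0.12]

```text
time_s: 7.22
tool_pos: [515.2, -327.5, 135.6]
ee_rot: [-0.0, -0.024, 1.0, 0.0]
ft_force: [-0.1, -0.6, 0.2]
grip_width: 82.0
grasp_force: 0.0
```

Call:
move_arm:
  travel:
    - [0, 0, 0]
    - [0, 0, 0]
    - [0, 0, 0]
    - [0, 0, 0]
    - [0, 0, 0]
    - [0, 0, 0]
  dr:
    - [0, 0, 0]
    - [0, 0, 0]
    - [0, 0, 0]
    - [0, 0, 0]
    - [0, 0, 0]
    - [0, 0, 0]
  claw: [0.6, 0.6, 0.6, 0.6, 0.6, 0.6]
  newtons: 25

```text
time_s: 7.98
tool_pos: [515.6, -327.9, 136.4]
ee_rot: [0.0, -0.024, 1.0, -0.0]
ft_force: [-0.0, -0.4, 2.8]
grip_width: 59.8
grasp_force: 25.0
```

Run:
```python
from h import *
s=robot.get_state(); print(s['tool_pos'],s['grip_width'],s['grasp_force'],s['ft_force'])
im,d=viewer.grab_frame('scene'); W=cloud('scene',d)
W=W.reshape(-1,3);x,y,z=W.T
for nm,lo,hi in (('L',-296,-260),('R',-400,-360)):
    m=(abs(x-511)<16)&(y>lo)&(y<hi)&(z>120)&(z<210)
    print(nm,np.sort(z[m])[:4],np.round(np.percentile(W[m],[2,50,98],axis=0)).tolist())
```

```text
[ 515.62073229 -327.91249707  136.40192336] 59.760617893312364 24.98129814863205 [-0.02975003 -0.41993419  2.76164873]
L [149.33287573 158.99275435 160.47274564 160.87392918] [[502.0, -296.0, 160.0], [505.0, -289.0, 189.0], [515.0, -280.0, 209.0]]
R [163.78186226 164.93582467 166.32501483 166.61775206] [[506.0, -371.0, 165.0], [508.0, -365.0, 191.0], [511.0, -360.0, 209.0]]
```

Gripped: opening 59.8 mm and pad force 25 N. Next I'll lift straight out of the slot and carry it high over to the chest, then tilt.

Run:
```python
from h import *
r=Rt(2.7);r2=Rt(3.46,18)
plan(([515.6,-327.9,326],r),([525,-150,365],r),([580,-15,365],r2))
```

```text
travel [-0.0, -0.0, -0.948] dr [-0.001, 0.001, 0.0] rows>=3.0 
travel [-0.089, 0.886, -0.195] dr [0.0, 0.0, 0.0] rows>=2.9 
travel [-0.306, 0.661, 0.0] dr [0.003, 0.4, -0.017] rows>=2.3
```

Call:
move_arm:
  travel:
    - [0, 0, -0.1]
    - [0, 0, -0.25]
    - [0, 0, -0.45]
    - [0, 0, -0.65]
    - [0, 0, -0.85]
    - [0, 0, -0.95]
    - [0, 0, -0.95]
  dr:
    - [0, 0, 0]
    - [0, 0, 0]
    - [0, 0, 0]
    - [0, 0, 0]
    - [0, 0, 0]
    - [0, 0, 0]
    - [0, 0, 0]
  claw: [0.6, 0.6, 0.6, 0.6, 0.6, 0.6, 0.6]

```text
time_s: 8.9
tool_pos: [515.8, -327.9, 326.9]
ee_rot: [0.001, -0.024, 1.0, -0.001]
ft_force: [-0.3, 0.3, -3.3]
grip_width: 59.7
grasp_force: 25.0
```

Call:
move_arm:
  travel:
    - [-0.02, 0.15, -0.195]
    - [-0.04, 0.4, -0.195]
    - [-0.06, 0.65, -0.195]
    - [-0.089, 0.82, -0.195]
    - [-0.089, 0.886, -0.195]
    - [-0.089, 0.886, -0.195]
  dr:
    - [0, 0, 0]
    - [0, 0, 0]
    - [0, 0, 0]
    - [0, 0, 0]
    - [0, 0, 0]
    - [0, 0, 0]
  claw: [0.6, 0.6, 0.6, 0.6, 0.6, 0.6]

```text
time_s: 9.65
tool_pos: [524.5, -149.4, 363.9]
ee_rot: [-0.001, -0.024, 1.0, 0.0]
ft_force: [0.3, 0.2, -2.7]
grip_width: 60.0
grasp_force: 25.0
```

Call:
move_arm:
  travel:
    - [-0.05, 0.15, 0]
    - [-0.15, 0.35, 0]
    - [-0.25, 0.55, 0]
    - [-0.306, 0.661, 0]
    - [-0.306, 0.661, 0]
    - [-0.306, 0.661, 0]
    - [-0.306, 0.661, 0]
  dr:
    - [0, 0.1, 0]
    - [0, 0.2, 0]
    - [0, 0.3, 0]
    - [0, 0.4, -0.017]
    - [0, 0.4, -0.017]
    - [0, 0.4, -0.017]
    - [0, 0.4, -0.017]
  claw: [0.6, 0.6, 0.6, 0.6, 0.6, 0.6, 0.6]

```text
time_s: 10.52
tool_pos: [579.3, -16.5, 366.0]
ee_rot: [-0.155, -0.029, 0.987, -0.004]
ft_force: [-0.3, 0.3, -3.1]
grip_width: 60.0
grasp_force: 25.0
```

```bash
cat >> h.py <<'E'
def board(cam):
    """front-face plane + corners of the board from blue/terracotta cut-out; prints pose"""
    im,d=viewer.grab_frame(cam); W=cloud(cam,d); best=None
    for r in models.cut_out(cam,'board_blue'):
        p=W[r['pixels']]; p=p[~np.isnan(p[:,0])]
        if len(p)<80 or np.median(p[:,1])<-200: continue
        best=p; break
    return im,best,W
def fitplane(p):
    for _ in range(6):
        c=p.mean(0); n=np.linalg.svd(p-c,full_matrices=False)[2][2]; e=abs((p-c)@n); p=p[e<max(3,0)] if (e<3).sum()>50 else p[e<np.percentile(e,90)]
    return c,(n if n[0]<0 else -n),p
E
python3 - <<'E'
from h import *
s=robot.get_state(); print(s['tool_pos'],s['ee_rot'],s['grip_width'])
for cam in('scene','top'):
    im,p,W=board(cam); cv2.imwrite(f'pics/{cam}b.png',cv2.resize(im[60:300,180:460],(700,600)))
    if p is None: print('none'); continue
    c,n,q=fitplane(p); print(cam,len(p),len(q),'n',np.round(n,3),'tilt',np.degrees(np.arcsin(n[2])),'yaw',np.degrees(np.arctan2(-n[1],-n[0])),'c',c)
    u=np.array([0,0,1])-n*n[2];u/=np.linalg.norm(u);w=np.cross(u,-n)
    print('along u',np.percentile((q-c)@u,[1,99]),'across',np.percentile((q-c)@w,[1,99]))
    # rel to tool
    T=rot(s['ee_rot']); t=T.inv().apply(q-s['tool_pos']); print('tool frame pct',np.round(np.percentile(t,[1,50,99],axis=0),1).tolist())
E
```

```text
[579.27277481 -16.45483934 366.02474908] [-0.15537645 -0.02887623  0.98742563 -0.0038652 ] 59.98748554252876
scene 1277 132 n [-0.701  0.69   0.181] tilt 10.411808374336537 yaw -44.57121858396263 c [564.9998906  -16.22299989 342.7692638 ]
along u [-88.154744   80.8616887] across [-22.67769349  23.68667024]
tool frame pct [[1.0, -4.0, -57.0], [6.4, 1.0, 25.5], [10.8, 6.6, 117.0]]
top 1388 688 n [-0.002 -0.099  0.995] tilt 84.29031602953758 yaw 88.68346677887477 c [421.04888579 359.31349784  46.0605423 ]
along u [-67.0779534   35.01281487] across [-86.28461033  58.39220789]
tool frame pct [[-51.5, 320.4, 319.3], [40.6, 388.7, 348.0], [88.7, 421.6, 371.7]]
```

View pics/sceneb.png

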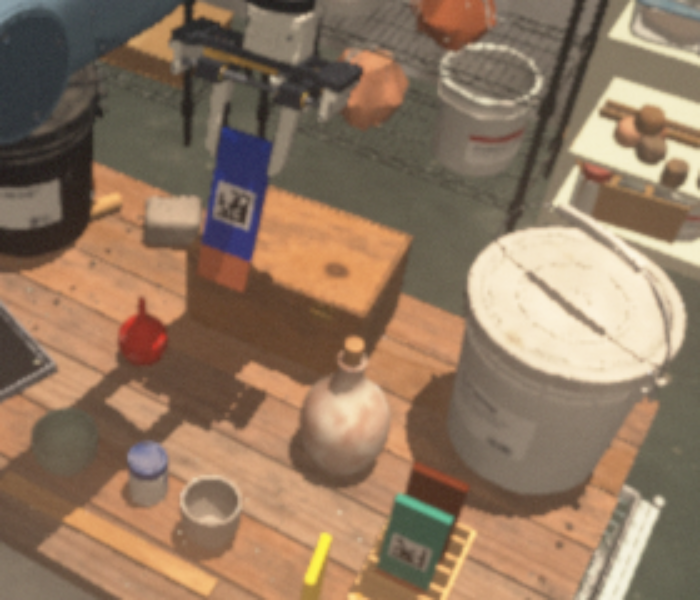

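The scene crop shows the blue board upright in the jaws at (235,210), label facing out at (235,205), with everything else undisturbed. I'll fit the board's face again in the tool frame.

```bash
cat >> h.py <<'E'
def face(cam='scene'):
    s=robot.get_state(); T=rot(s['ee_rot']); im,d=viewer.grab_frame(cam); W=cloud(cam,d).reshape(-1,3); W=W[~np.isnan(W[:,0])]
    t=T.inv().apply(W-s['tool_pos']); m=(abs(t[:,1])<26)&(t[:,2]>-45)&(t[:,2]<118)&(abs(t[:,0]-7)<14); q=t[m]
    for _ in range(4):
        k=np.linalg.lstsq(np.c_[q[:,1:],np.ones(len(q))],q[:,0],rcond=None)[0]; e=abs(q[:,0]-q[:,1:]@k[:2]-k[2]); q=q[e<4]
    m=(abs(t[:,0]-t[:,1:]@k[:2]-k[2])<4)&(abs(t[:,1])<45)&(t[:,2]>-80)&(t[:,2]<150); f=t[m]
    print(cam,'n',len(q),'tilt err deg (y,z)',np.round(np.degrees(k[:2]),2),'front x=',np.round(k[2],1),'at mid z:',np.round(k[1]*60+k[2],1))
    print(' z ext',np.percentile(f[abs(f[:,1])<25][:,2],[.5,99.5]).round(1),'y ext',np.percentile(f[(f[:,2]>0)][:,1],[.5,99.5]).round(1))
    return s
E
python3 - <<'E'
from h import *
s=face('scene'); print(s['tool_pos'])
s=face('top')
E
```

```text
scene n 901 tilt err deg (y,z) [ 0.48 -0.39] front x= 6.5 at mid z: 6.1
 z ext [-57.6 121.8] y ext [-28.5  32. ]
[579.29027056 -15.61875722 366.08111176]
top n 0 tilt err deg (y,z) [0. 0.] front x= 0.0 at mid z: 0.0Traceback (most recent call last):
  File "<stdin>", line 3, in <module>
  File "h.py", line 41, in face
    print(' z ext',np.percentile(f[abs(f[:,1])<25][:,2],[.5,99.5]).round(1),'y ext',np.percentile(f[(f[:,2]>0)][:,1],[.5,99.5]).round(1))
                   ~~~~~~~~~~~~~^^^^^^^^^^^^^^^^^^^^^^^^^^^^^^^^^^
    return _quantile_unchecked(
        a, q, axis, out, overwrite_input, method, keepdims, weights)
    return _ureduce(a,
                    func=_quantile_ureduce_func,
    ...<5 lines>...
                    overwrite_input=overwrite_input,
                    method=method)
    r = func(a, **kwargs)
    result = _quantile(arr,
                       quantiles=q,
    ...<2 lines>...
                       out=out,
                       weights=wgt)
    slices_having_nans = np.isnan(arr[-1, ...])
                                  ~~~^^^^^^^^^
IndexError: index -1 is out of bounds for axis 0 with size 0
```

Run:
```python
from h import *
a=np.radians(3.46); n=np.array([np.cos(a),np.sin(a),0]); r=Rt(3.46,18)
E=np.array([658.4+.0605*15,-15,0])-54*n; tcp=E-r.apply([-3.9,1.5,123.5]); print(E,tcp)
plan((tcp+[0,0,120]-10*n,r),(tcp+[0,0,25],r),(tcp+[0,0,3],r),(tcp,r))
```

```text
[605.40593254 -18.25899154   0.        ] [639.888134   -17.67687112 118.66064604]
travel [-0.435, -0.031, 0.527] dr [0.002, 0.002, -0.0] rows>=2.2 
travel [-0.194, 0.0, 0.436] dr [0.0, 0.0, 0.0] rows>=1.5 
travel [-0.034, 0.0, 0.105] dr [0.0, 0.0, 0.0] rows>=0.4 
travel [-0.005, 0.0, 0.014] dr [0.0, 0.0, 0.0] rows>=0.0
```

Call:
move_arm:
  travel:
    - [-0.1, 0, 0.12]
    - [-0.25, -0.03, 0.3]
    - [-0.38, -0.031, 0.45]
    - [-0.435, -0.031, 0.527]
    - [-0.435, -0.031, 0.527]
    - [-0.435, -0.031, 0.527]
  dr:
    - [0, 0, 0]
    - [0, 0, 0]
    - [0, 0, 0]
    - [0, 0, 0]
    - [0, 0, 0]
    - [0, 0, 0]
  claw: [0.6, 0.6, 0.6, 0.6, 0.6, 0.6]

```text
time_s: 11.58
tool_pos: [630.4, -17.8, 239.9]
ee_rot: [-0.155, -0.03, 0.987, -0.004]
ft_force: [0.7, -0.9, -2.3]
grip_width: 59.6
grasp_force: 25.0
```

Call:
move_arm:
  travel:
    - [-0.05, 0, 0.1]
    - [-0.1, 0, 0.22]
    - [-0.15, 0, 0.34]
    - [-0.194, 0, 0.436]
    - [-0.194, 0, 0.436]
    - [-0.194, 0, 0.436]
  dr:
    - [0, 0, 0]
    - [0, 0, 0]
    - [0, 0, 0]
    - [0, 0, 0]
    - [0, 0, 0]
    - [0, 0, 0]
  claw: [0.6, 0.6, 0.6, 0.6, 0.6, 0.6]

```text
time_s: 12.32
tool_pos: [640.6, -17.1, 144.4]
ee_rot: [-0.155, -0.03, 0.987, -0.004]
ft_force: [0.5, 0.1, -2.6]
grip_width: 59.8
grasp_force: 25.0
```

Run:
```python
from h import *
s=face('scene'); print(s['tool_pos'],s['ft_force'])
im,d=viewer.grab_frame('scene');W=cloud('scene',d).reshape(-1,3);W=W[~np.isnan(W[:,0])];t=rot(s['ee_rot']).inv().apply(W-s['tool_pos'])
m=(abs(t[:,0]-6)<4)&(abs(t[:,1])<22)&(t[:,2]>60)&(t[:,2]<135)
w=W[m]; print('lowest visible front',np.percentile(w[:,2],[0.5,2,50]),w[np.argsort(w[:,2])[:5]].round(1))
a=np.radians(3.46); n=np.array([np.cos(a),np.sin(a),0]); r=Rt(3.46,18)
E=np.array([658.4+.0605*15,-15,0])-54*n; tcp=E-r.apply([-3.9,1.5,123.5])
plan((tcp+[0,0,3],r),(tcp,r))
```

```text
scene n 605 tilt err deg (y,z) [-0.04 -0.69] front x= 6.6 at mid z: 5.8
 z ext [-57.5 121.4] y ext [-28.6  32. ]
[640.64943852 -17.08819492 144.38288111] [ 0.51123254  0.0537798  -2.60816715]
lowest visible front [30.97993931 32.45188154 59.68611961] [[600.2 -17.8  28.1]
 [599.6 -14.1  31.5]
 [599.1 -37.1  31.5]
 [602.1 -35.3  32.4]
 [599.   -6.8  32.5]]
travel [-0.03, -0.002, 0.111] dr [0.002, 0.003, 0.001] rows>=0.4 
travel [-0.005, 0.0, 0.014] dr [0.0, 0.0, 0.0] rows>=0.0
```

Call:
move_arm:
  travel:
    - [-0.009, 0, 0.03]
    - [-0.018, 0, 0.06]
    - [-0.024, 0, 0.08]
    - [-0.03, 0, 0.1]
    - [-0.033, 0, 0.11]
    - [-0.033, 0, 0.11]
  dr:
    - [0, 0, 0]
    - [0, 0, 0]
    - [0, 0, 0]
    - [0, 0, 0]
    - [0, 0, 0]
    - [0, 0, 0]
  claw: [0.6, 0.6, 0.6, 0.6, 0.6, 0.6]

```text
time_s: 13.18
tool_pos: [639.6, -17.0, 120.0]
ee_rot: [-0.156, -0.03, 0.987, -0.004]
ft_force: [-0.1, -0.4, -3.1]
grip_width: 59.6
grasp_force: 25.0
```

Call:
move_arm:
  travel:
    - [-0.002, 0, 0.007]
    - [-0.002, 0, 0.007]
    - [-0.003, 0, 0.01]
    - [-0.003, 0, 0.01]
  dr:
    - [0, 0, 0]
    - [0, 0, 0]
    - [0, 0, 0]
    - [0, 0, 0]
  claw: [0.6, 0.6, 0.6, 0.6]

```text
time_s: 13.68
tool_pos: [640.1, -17.0, 119.4]
ee_rot: [-0.155, -0.03, 0.987, -0.004]
ft_force: [1.0, -0.1, 5.1]
grip_width: 60.0
grasp_force: 25.0
```

Call:
move_arm:
  travel:
    - [0, 0, 0]
    - [0, 0, 0]
    - [0, 0, 0]
    - [0, 0, 0]
    - [0, 0, 0]
    - [0, 0, 0]
  dr:
    - [0, 0, 0]
    - [0, 0, 0]
    - [0, 0, 0]
    - [0, 0, 0]
    - [0, 0, 0]
    - [0, 0, 0]
  claw: [0.3, 0.25, 0.2, 0.15, 0.1, 0.1]

```text
time_s: 14.42
tool_pos: [639.5, -17.0, 117.9]
ee_rot: [-0.156, -0.03, 0.987, -0.004]
ft_force: [-0.4, -0.2, -0.1]
grip_width: 83.4
grasp_force: 0.0
```

Run:
```python
from h import *
s=face('scene'); print(s['tool_pos'],s['ft_force'],s['grip_width'])
im,d=viewer.grab_frame('scene'); cv2.imwrite('pics/s5.png',cv2.resize(im[100:260,210:370],(600,600),interpolation=cv2.INTER_CUBIC))
```

```text
scene n 580 tilt err deg (y,z) [-0.6  1.4] front x= 2.3 at mid z: 3.8
 z ext [-58.9 128. ] y ext [-38.7  39.8]
[639.48365967 -16.95552038 117.88469542] [-0.41894974 -0.16594689 -0.09880745] 83.44206151586133
```

View pics/s5.png

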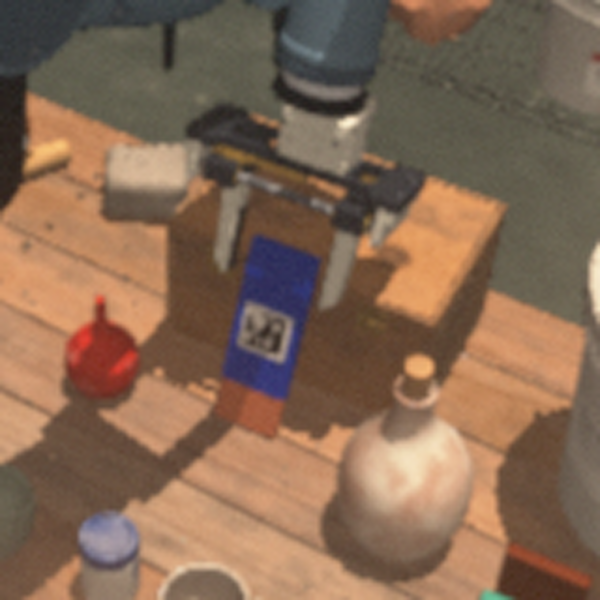

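The crop shows the board released and leaning on the chest edge at (270,335), label out, with the open fingers either side of it. Vase and bulb are untouched. Now I'll retreat along the board and locate the scanner.

Call:
move_arm:
  travel:
    - [0, 0, -0.03]
    - [0, 0, -0.1]
    - [0, 0, -0.25]
    - [0, 0, -0.45]
    - [0, 0, -0.65]
    - [0, 0, -0.75]
    - [0, 0, -0.75]
  dr:
    - [0, 0, 0]
    - [0, 0, 0]
    - [0, 0, 0]
    - [0, 0, 0]
    - [0, 0, 0]
    - [0, 0, 0]
    - [0, 0, 0]
  claw: [0.1, 0.1, 0.1, 0, 0, 0, 0]

```text
time_s: 15.4
tool_pos: [687.0, -14.5, 263.0]
ee_rot: [-0.154, -0.03, 0.988, -0.004]
ft_force: [0.3, 0.1, 1.1]
grip_width: 93.0
grasp_force: 0.0
```

Run:
```python
from h import *
def box(W,im,name):
    x,y,z=W.reshape(-1,3).T; g=im.reshape(-1,3).mean(1)
    yaw=np.radians(-20.6); ex=np.array([np.cos(yaw),np.sin(yaw)]); ey=np.array([-ex[1],ex[0]])
    o=np.array([435.6,384]); 
    P=np.c_[x,y]-o; a,b=P@ex,P@ey
    m=(abs(a)<90)&(abs(b)<40)&(z>36)&(z<56)
    # centreline: for slices of a, mid of b extents, top points only
    for lo in range(-70,85,15):
        k=m&(a>=lo)&(a<lo+15)
        if k.sum()>4: print(name,lo+7,k.sum(),'b',np.round(np.percentile(b[k],[3,97]),1),'z',round(np.median(z[k]),1),'g',round(np.median(g[k])))
    k=m&(a>-45)&(a<45)&(b>-35); print(np.round(np.percentile(a[m],[.5,99.5]),1)); 
for n in('scene','top'):
    D=np.load(n+'0.npz'); box(D['W'],D['im'],n)
# board now
im,d=viewer.grab_frame('scene'); W=cloud('scene',d); cv2.imwrite('pics/s6.png',im); np.savez('scene6.npz',im=im,d=d,W=W)
w=W.reshape(-1,3); x,y,z=w.T
m=(abs(y+17)<28)&(z>12)&(z<165)&(x>570)&(x<665); A=np.c_[y,z,np.ones(len(x))]; 
m&=abs(x-(597+0.364*z))<12
for _ in range(4):
    k=np.linalg.lstsq(A[m],x[m],rcond=None)[0]; m&=abs(x-A@k)<4
print('board plane',m.sum(),k,'tilt',np.degrees(np.arctan(k[1])),'yaw',np.degrees(np.arctan(-k[0])), 'y ext',np.percentile(y[(abs(x-A@k)<4)&(abs(y+17)<45)&(z>15)&(z<140)],[.5,99.5]))
for r in models.cut_out('scene','label')[:3]: print('label',r['confidence'],np.array(r['at'])*[512,384],np.nanmedian(W[r['pixels']],0),r['pixels'].sum())
```

```text
scene -63 12 b [-31.7  -2.8] z 42.6 g 87
scene -48 50 b [-38.1  -2.1] z 46.9 g 142
scene -33 47 b [-39.5   1. ] z 47.9 g 153
scene -18 50 b [-38.7   4. ] z 47.8 g 152
scene -3 52 b [-37.2   2.6] z 47.7 g 153
scene 12 50 b [-33.    8.9] z 48.4 g 154
scene 27 49 b [-32.3   8.7] z 47.3 g 153
scene 42 51 b [-30.2  10.5] z 48.1 g 153
scene 57 50 b [-27.7  15.2] z 48.1 g 128
scene 72 53 b [-30.6  19.1] z 46.8 g 56
[-58.   79.2]
top -63 7 b [-21.3  -5.7] z 46.2 g 68
top -48 82 b [-38.3  -1. ] z 47.8 g 138
top -33 87 b [-38.6  -0.2] z 48.0 g 142
top -18 95 b [-38.4   2.5] z 48.0 g 142
top -3 97 b [-37.2   3.1] z 48.2 g 142
top 12 94 b [-34.7   6.1] z 48.2 g 142
top 27 96 b [-33.    8.3] z 47.7 g 142
top 42 94 b [-30.3  10.2] z 48.0 g 144
top 57 103 b [-28.9  17. ] z 47.3 g 138
top 72 108 b [-31.3  17.9] z 47.6 g 52
top 87 12 b [-27.8  -1.8] z 42.0 g 50
[-55.5  81.7]
board plane 599 [-6.96450770e-02  3.51387077e-01  5.94651231e+02] tilt 19.360816168330896 yaw 3.98393601104477 y ext [-46.4272821   14.55362733]
label 0.92 [281.1904 187.8912] [630.103706   -16.62697499  97.5980493 ] 923
label 0.85 [301.8752 293.184 ] [ 304.90719608 -266.64842278  120.06030057] 359
```

Run:
```python
from h import *
yaw=np.radians(-13.7); o=np.array([435.6,384])+8*np.array([np.cos(np.radians(-20.6)),np.sin(np.radians(-20.6))])-14.8*np.array([-np.sin(np.radians(-20.6)),np.cos(np.radians(-20.6))])
Ds=[np.load(n+'0.npz')['W'].reshape(-1,3) for n in('scene','top')]
for it in range(4):
    ex=np.array([np.cos(yaw),np.sin(yaw)]); ey=np.array([-ex[1],ex[0]]); S=[];Cc=[];E=[]
    for W in Ds:
        P=W[:,:2]-o; a,b=P@ex,P@ey; m=(abs(b)<30)&(W[:,2]>40)&(W[:,2]<55)
        aa=[];bb=[]
        for lo in range(-20,48,6):
            k=m&(a>=lo)&(a<lo+6); aa.append(lo+3); bb.append(np.mean(np.percentile(b[k],[4,96])))
        f=np.polyfit(aa,bb,1); S.append(f[0]);Cc.append(f[1]); E.append(np.percentile(a[m&(abs(b)<15)],[.5,99.5]))
    print(np.degrees(yaw),o,np.round(S,3),np.round(Cc,1),np.round(E,1).tolist())
    yaw+=np.arctan(np.mean(S)); o=o+ey*np.mean(Cc)+ex*((np.mean(E,0)[0]+65+np.mean(E,0)[1]-73)/2)
ex=np.array([np.cos(yaw),np.sin(yaw)]); ey=np.array([-ex[1],ex[0]]); g=o+15*ex
print('origin',o,'yaw',np.degrees(yaw),'grip',g)
for W,n in zip(Ds,'st'):
    P=W[:,:2]-g; a,b=P@ex,P@ey; m=(W[:,2]>75)&(W[:,2]<330)&(W[:,0]>250)
    d=np.hypot(np.maximum(abs(a[m])-38,0),np.maximum(abs(b[m])-95,0)); i=np.argsort(d)[:3]; print(n,d[i],W[m][i].round())
r=Rt(np.degrees(yaw)); t=g-1.7*ey
print(t); plan(([590,25,300],Rt(-5,0)),([510,200,290],r),([t[0],t[1],120],r),([t[0],t[1],40],r),([t[0],t[1],-13.5],r))
```

```text
-13.700000000000001 [437.88121989 367.33158568] [0.009 0.027] [ 1.  -0.2] [[-65.1, 1788.6], [-63.9, 73.6]]Traceback (most recent call last):
  File "<stdin>", line 10, in <module>
    return _quantile_unchecked(
        a, q, axis, out, overwrite_input, method, keepdims, weights)
    return _ureduce(a,
                    func=_quantile_ureduce_func,
    ...<5 lines>...
                    overwrite_input=overwrite_input,
                    method=method)
    r = func(a, **kwargs)
    result = _quantile(arr,
                       quantiles=q,
    ...<2 lines>...
                       out=out,
                       weights=wgt)
    slices_having_nans = np.isnan(arr[-1, ...])
                                  ~~~^^^^^^^^^
IndexError: index -1 is out of bounds for axis 0 with size 0
```

Run:
```python
from h import *
yw=-12.7; yaw=np.radians(yw); o=np.array([438.1,367.7])
Ds=[np.load(n+'0.npz')['W'].reshape(-1,3) for n in('scene','top')]
ex=np.array([np.cos(yaw),np.sin(yaw)]); ey=np.array([-ex[1],ex[0]]); g=o+15*ex
for W,n in zip(Ds,'st'):
    P=W[:,:2]-g; a,b=P@ex,P@ey; m=(W[:,2]>75)&(W[:,2]<330)&(W[:,0]>250)
    d=np.hypot(np.maximum(abs(a[m])-38,0),np.maximum(abs(b[m])-95,0)); i=np.argsort(d)[:3]; print(n,d[i],W[m][i].round())
r=Rt(yw); t=g-1.7*ey
print(t); plan(([600,25,300],Rt(-5,0)),([510,200,290],r),([t[0],t[1],130],r),([t[0],t[1],40],r),([t[0],t[1],-13.5],r))
```

```text
s [61.95355458 64.25252171 64.39646005] [[477. 520. 255.]
 [482. 521. 238.]
 [483. 521. 242.]]
t [63.29121156 64.11125515 64.19184697] [[491. 518. 239.]
 [484. 521. 244.]
 [490. 519. 244.]]
[452.35927961 362.74389821]
travel [0.457, 0.223, -0.06] dr [-0.027, -0.4, 0.187] rows>=1.9 
travel [0.525, 0.832, 0.05] dr [0.0, 0.0, 0.171] rows>=3.2 
travel [0.46, 0.73, 0.8] dr [0.0, 0.0, 0.0] rows>=3.8 
travel [0.0, 0.0, 0.45] dr [0.0, 0.0, 0.0] rows>=1.4 
travel [0.0, 0.0, 0.268] dr [0.0, 0.0, 0.0] rows>=0.9
```

Call:
move_arm:
  travel:
    - [0.2, 0.1, -0.03]
    - [0.457, 0.223, -0.06]
    - [0.457, 0.223, -0.06]
    - [0.457, 0.223, -0.06]
    - [0.457, 0.223, -0.06]
  dr:
    - [-0.01, -0.2, 0.1]
    - [-0.027, -0.4, 0.187]
    - [-0.027, -0.4, 0.187]
    - [-0.027, -0.4, 0.187]
    - [-0.027, -0.4, 0.187]
  claw: [0, 0, 0, 0, 0]

```text
time_s: 16.12
tool_pos: [600.5, 24.6, 299.5]
ee_rot: [-0.0, 0.044, 0.999, -0.0]
ft_force: [0.7, -0.3, -0.6]
grip_width: 93.3
grasp_force: 0.0
```

Call:
move_arm:
  travel:
    - [0.525, 0.832, 0.05]
    - [0.525, 0.832, 0.05]
    - [0.525, 0.832, 0.05]
    - [0.525, 0.832, 0.05]
    - [0.525, 0.832, 0.05]
  dr:
    - [0, 0, 0.171]
    - [0, 0, 0.171]
    - [0, 0, 0.171]
    - [0, 0, 0.171]
    - [0, 0, 0.171]
  claw: [0, 0, 0, 0, 0]

```text
time_s: 16.75
tool_pos: [510.9, 200.1, 289.1]
ee_rot: [-0.001, 0.11, 0.994, -0.001]
ft_force: [0.2, 0.0, 0.2]
grip_width: 93.3
grasp_force: 0.0
```

Call:
move_arm:
  travel:
    - [0.46, 0.73, 0.8]
    - [0.46, 0.73, 0.8]
    - [0.46, 0.73, 0.8]
    - [0.46, 0.73, 0.8]
    - [0.46, 0.73, 0.8]
    - [0.46, 0.73, 0.8]
    - [0.46, 0.73, 0.8]
  dr:
    - [0, 0, 0]
    - [0, 0, 0]
    - [0, 0, 0]
    - [0, 0, 0]
    - [0, 0, 0]
    - [0, 0, 0]
    - [0, 0, 0]
  claw: [0, 0, 0, 0, 0, 0, 0]

```text
time_s: 17.62
tool_pos: [454.5, 361.5, 131.6]
ee_rot: [0.001, 0.112, 0.994, 0.001]
ft_force: [0.2, -0.1, -0.2]
grip_width: 93.2
grasp_force: 0.0
```

Call:
move_arm:
  travel:
    - [0, 0, 0.25]
    - [0, 0, 0.45]
    - [0, 0, 0.45]
    - [0, 0, 0.45]
  dr:
    - [0, 0, 0]
    - [0, 0, 0]
    - [0, 0, 0]
    - [0, 0, 0]
  claw: [0, 0, 0, 0]

```text
time_s: 18.12
tool_pos: [454.2, 362.7, 42.4]
ee_rot: [0.001, 0.111, 0.994, 0.001]
ft_force: [0.4, -0.0, 0.2]
grip_width: 92.9
grasp_force: 0.0
```

Run:
```python
from h import *
s=robot.get_state(); print(s['tool_pos'],s['ft_force'])
T=rot(s['ee_rot'])
for cam in('scene','top'):
    im,d=viewer.grab_frame(cam); W=cloud(cam,d).reshape(-1,3); W=W[~np.isnan(W[:,0])]; t=T.inv().apply(W-s['tool_pos'])
    for sg in(1,-1):
        m=(abs(t[:,0])<14)&(t[:,1]*sg>40)&(t[:,1]*sg<70)&(t[:,2]>-60)&(t[:,2]<2)
        if m.sum()>5: print(cam,sg,m.sum(),np.round(np.percentile(t[m],[2,50,98],axis=0),1).tolist())
    if cam=='scene': cv2.imwrite('pics/s7.png',cv2.resize(im[140:280,80:240],(686,600),interpolation=cv2.INTER_CUBIC))
r=Rt(-12.7)
plan(([452.4,362.7,-13.5],r))
```

```text
[454.16970603 362.68566776  42.36952883] [ 0.37418608 -0.01645781  0.21944804]
scene 1 43 [[-7.1, 47.2, -59.6], [5.5, 51.7, -40.8], [10.5, 63.5, -23.5]]
scene -1 40 [[-9.9, -61.5, -59.3], [5.3, -57.4, -45.1], [11.1, -46.0, -30.6]]
travel [0.01, -0.005, 0.281] dr [0.004, 0.005, -0.0] rows>=0.9
```

View pics/s7.png

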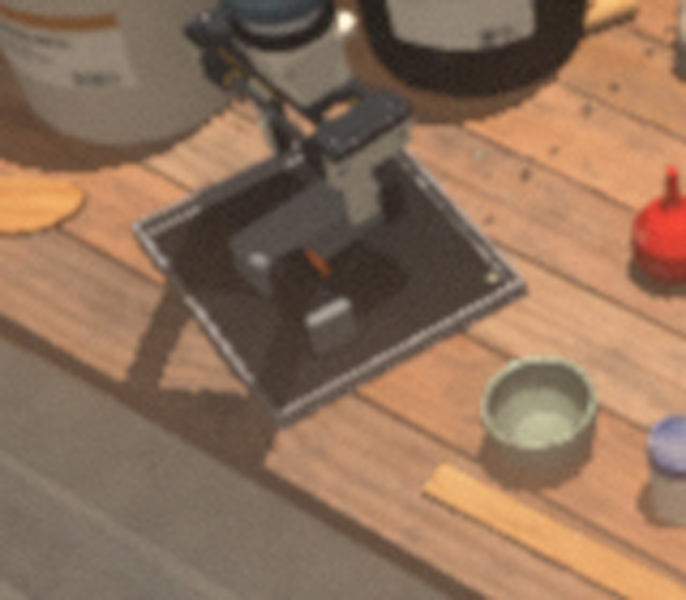

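The crop shows the open fingers straddling the barrel near its hood end at (360,200), with the tip about 24 mm behind the reported TCP as before. Descending and gripping.

Call:
move_arm:
  travel:
    - [0.01, 0, 0.1]
    - [0.01, 0, 0.2]
    - [0.01, 0, 0.26]
    - [0.01, 0, 0.28]
    - [0.01, 0, 0.28]
    - [0.01, 0, 0.28]
  dr:
    - [0, 0, 0]
    - [0, 0, 0]
    - [0, 0, 0]
    - [0, 0, 0]
    - [0, 0, 0]
    - [0, 0, 0]
  claw: [0, 0, 0, 0, 0, 0]

```text
time_s: 18.98
tool_pos: [451.0, 363.3, -15.0]
ee_rot: [0.001, 0.111, 0.994, 0.0]
ft_force: [-0.2, 0.1, 1.0]
grip_width: 92.9
grasp_force: 0.0
```

Call:
move_arm:
  travel:
    - [0, 0, 0]
    - [0, 0, 0]
    - [0, 0, 0]
    - [0, 0, 0]
    - [0, 0, 0]
    - [0, 0, 0]
    - [0, 0, 0]
    - [0, 0, 0]
  dr:
    - [0, 0, 0]
    - [0, 0, 0]
    - [0, 0, 0]
    - [0, 0, 0]
    - [0, 0, 0]
    - [0, 0, 0]
    - [0, 0, 0]
    - [0, 0, 0]
  claw: [0.8, 0.8, 0.8, 0.8, 0.8, 0.8, 0.8, 0.8]
  newtons: 40

```text
time_s: 19.98
tool_pos: [450.6, 363.1, -15.6]
ee_rot: [0.0, 0.111, 0.994, 0.0]
ft_force: [0.9, 0.9, -1.6]
grip_width: 44.2
grasp_force: 40.0
```

Run:
```python
from h import *
s=robot.get_state(); print(s['tool_pos'],s['ee_rot'],s['ft_force'],s['wrist_torque'],s['grip_width'])
```

```text
[450.61535476 363.12273632 -15.64864561] [3.66205920e-04 1.10576472e-01 9.93867531e-01 2.00320801e-04] [ 0.92367789  0.91642054 -1.55805524] [ 0.25500879 -0.08327844 -0.02211667] 44.214483614411584
```

Call:
move_arm:
  travel:
    - [0, 0, -0.04]
    - [0, 0, -0.12]
    - [0, 0, -0.28]
    - [0, 0, -0.46]
    - [0, 0, -0.64]
    - [0, 0, -0.82]
    - [0, 0, -0.92]
    - [0, 0, -1]
    - [0, 0, -1]
  dr:
    - [0, 0, 0]
    - [0, 0, 0]
    - [0, 0, 0]
    - [0, 0, 0]
    - [0, 0, 0]
    - [0, 0, 0]
    - [0, 0, 0]
    - [0, 0, 0]
    - [0, 0, 0]
  claw: [0.8, 0.8, 0.8, 0.8, 0.8, 0.8, 0.8, 0.8, 0.8]

```text
time_s: 21.1
tool_pos: [450.9, 363.2, 185.9]
ee_rot: [0.001, 0.111, 0.994, 0.001]
ft_force: [-0.5, 0.3, -3.7]
grip_width: 43.9
grasp_force: 40.0
```

```bash
cat >> h.py <<'E'
def scan(cam):
    s=robot.get_state(); T=rot(s['ee_rot']); im,d=viewer.grab_frame(cam); W=cloud(cam,d).reshape(-1,3); W=W[~np.isnan(W[:,0])]
    t=T.inv().apply(W-s['tool_pos']); b=np.c_[-t[:,0]-13.2+0,t[:,1]-1.74,-t[:,2]-19.6]  # scanner coords assuming no slip
    b[:,0]=-(t[:,0]-13.2)
    m=(b[:,0]>-80)&(b[:,0]<90)&(abs(b[:,1])<30)&(b[:,2]>34)&(b[:,2]<56)
    for lo in (-60,-45,-30,30,45,58,64):
        k=m&(b[:,0]>=lo)&(b[:,0]<lo+12)
        if k.sum()>6: print(cam,lo+6,k.sum(),'top z',np.round(np.percentile(b[k][:,2],[50,90]),1),'y',np.round(np.percentile(b[k][:,1],[4,96]),1))
    m=(abs(b[:,1])<15)&(b[:,2]>5)&(b[:,2]<52)&(abs(b[:,0])<95); print(' x ext',np.round(np.percentile(b[m][:,0],[.5,99.5]),1),s['tool_pos'].round(1),s['grip_width'].round(1),s['ft_force'].round(1))
E
python3 - <<'E'
from h import *
scan('scene');scan('top')
E
```

```text
scene -54 54 top z [44.1 47.3] y [-27.5  15.9]
scene -39 50 top z [43.7 46.3] y [-25.5  17.8]
scene -24 51 top z [43.7 46.6] y [-22.5  18. ]Traceback (most recent call last):
  File "<stdin>", line 2, in <module>
  File "h.py", line 51, in scan
    m=(abs(b[:,1])<15)&(b[:,2]>5)&(b[:,2]<52)&(abs(b[:,0])<95); print(' x ext',np.round(np.percentile(b[m][:,0],[.5,99.5]),1),s['tool_pos'].round(1),s['grip_width'].round(1),s['ft_force'].round(1))
                                                                                                                                                     ^^^^^^^^^^^^^^^^^^^^^
AttributeError: 'float' object has no attribute 'round'
```

```bash
sed -i "s/s\['tool_pos'\].round(1),s\['grip_width'\].round(1),s\['ft_force'\].round(1)/s['grip_width'],s['ft_force']/" h.py
cat >> h.py <<'E'
def lean(cam):
    im,d=viewer.grab_frame(cam); w=cloud(cam,d).reshape(-1,3); w[np.isnan(w)]=-999; x,y,z=w.T; A=np.c_[y,z,np.ones(len(x))]
    m=(abs(y+16)<27)&(z>12)&(z<165)&(abs(x-(595.6+0.352*z))<10)
    for _ in range(4): k=np.linalg.lstsq(A[m],x[m],rcond=None)[0]; m&=abs(x-A@k)<4
    on=(abs(x-A@k)<5)&(abs(y+16)<45)&(z>10)&(z<172)
    wh=on&(im.reshape(-1,3).min(1)>120)
    print(cam,m.sum(),'tilt',np.degrees(np.arctan(k[1]*np.cos(np.arctan(k[0])))).round(2),'yaw',np.degrees(np.arctan(-k[0])).round(2),'x@(-16,97.6)',(k@[-16,97.6,1]).round(1),'ytop',np.percentile(y[on&(z>110)],[1,99]).round(1),'ymid',np.percentile(y[on&(z>85)&(z<110)],[1,99]).round(1),'zmax',np.percentile(z[on],99.5).round(1),'white',wh.sum(),(np.percentile(w[wh],[2,98],axis=0).mean(0)).round(1) if wh.sum() else '')
E
python3 - <<'E'
from h import *
lean('scene');lean('top');scan('scene');scan('top')
E
```

```text
scene 589 tilt 19.17 yaw 4.0 x@(-16,97.6) 629.9 ytop [-44.2  14.9] ymid [-45.7  14.6] zmax 170.4 white 66 [630.3 -16.7  98. ]
top 672 tilt 19.54 yaw 3.38 x@(-16,97.6) 628.4 ytop [-46.  14.] ymid [-46.1  12.2] zmax 171.6 white 2 [635.   -9.2 119.3]
scene -54 55 top z [43.4 46.4] y [-28.   17.3]
scene -39 50 top z [43.8 46.5] y [-29.6  18.9]
scene -24 44 top z [43.6 46.3] y [-22.4  18.6]
 x ext [-66.5  10.6] 43.91680295757025 [-0.03511776 -0.5507222  -2.77748438]
top -54 128 top z [43.8 46.1] y [-26.9  16.7]
top -39 127 top z [44.2 45.9] y [-27.5  15.5]
top -24 11 top z [45.1 46.4] y [ 5.1 11.6]
top 51 107 top z [44.1 46. ] y [-25.9  18.1]
top 64 139 top z [44.  46.2] y [-27.9  20.7]
top 70 111 top z [43.  45.5] y [-27.1  20.3]
 x ext [-64.7  73.8] 43.72361668998548 [-0.3623894  -0.62450303 -2.46335748]
```

Run:
```python
from h import *
r=Rt(3.7,19.4); d=-r.apply([1,0,0]); L=np.array([629.4,-16.4,97.6])
off=np.array([-61.3,1.74,-41.6])
tcp=L-100*d-r.apply(off); pre=L-160*d+[0,0,30]-r.apply(off); print(d,tcp,pre)
r1=Rt(-5,0)
plan(([430,185,190],r1),([425,70,170],Rt(3.7,10)),(pre,r),(tcp,r))
```

```text
[ 0.94125662  0.06086834 -0.33216113] [463.89849181 -28.84613684 111.939528  ] [407.42309449 -32.49823696 161.86919592]
travel [-0.099, -0.888, -0.034] dr [-0.002, -0.002, -0.171] rows>=2.9 
travel [-0.025, -0.575, 0.1] dr [0.017, 0.222, -0.193] rows>=1.9 
travel [0.112, -0.506, 0.061] dr [0.0, 0.209, -0.0] rows>=1.7 
travel [-0.35, 0.0, 0.141] dr [0.0, 0.0, 0.0] rows>=1.2
```

Call:
move_arm:
  travel:
    - [-0.03, -0.25, -0.034]
    - [-0.05, -0.5, -0.034]
    - [-0.08, -0.75, -0.034]
    - [-0.099, -0.888, -0.034]
    - [-0.099, -0.888, -0.034]
    - [-0.099, -0.888, -0.034]
  dr:
    - [0, 0, -0.05]
    - [0, 0, -0.1]
    - [0, 0, -0.15]
    - [0, 0, -0.171]
    - [0, 0, -0.171]
    - [0, 0, -0.171]
  claw: [0.8, 0.8, 0.8, 0.8, 0.8, 0.8]

```text
time_s: 22.1
tool_pos: [430.6, 185.7, 190.8]
ee_rot: [-0.0, 0.044, 0.999, 0.0]
ft_force: [-0.2, -0.2, -2.5]
grip_width: 44.1
grasp_force: 40.0
```

Call:
move_arm:
  travel:
    - [-0.01, -0.2, 0.03]
    - [-0.02, -0.4, 0.07]
    - [-0.025, -0.575, 0.1]
    - [-0.025, -0.575, 0.1]
    - [-0.025, -0.575, 0.1]
  dr:
    - [0.006, 0.08, -0.07]
    - [0.012, 0.16, -0.14]
    - [0.017, 0.222, -0.193]
    - [0.017, 0.222, -0.193]
    - [0.017, 0.222, -0.193]
  claw: [0.8, 0.8, 0.8, 0.8, 0.8]

```text
time_s: 22.72
tool_pos: [425.9, 71.4, 170.9]
ee_rot: [-0.087, -0.032, 0.996, -0.003]
ft_force: [-0.4, 0.4, -3.8]
grip_width: 43.8
grasp_force: 40.0
```

Call:
move_arm:
  travel:
    - [0.04, -0.2, 0.02]
    - [0.08, -0.38, 0.04]
    - [0.112, -0.506, 0.061]
    - [0.112, -0.506, 0.061]
    - [0.112, -0.506, 0.061]
    - [0.112, -0.506, 0.061]
  dr:
    - [0, 0.08, 0]
    - [0, 0.16, 0]
    - [0, 0.209, 0]
    - [0, 0.209, 0]
    - [0, 0.209, 0]
    - [0, 0.209, 0]
  claw: [0.8, 0.8, 0.8, 0.8, 0.8, 0.8]

```text
time_s: 23.48
tool_pos: [408.2, -31.0, 163.3]
ee_rot: [-0.168, -0.033, 0.985, -0.006]
ft_force: [-0.5, 0.7, -3.7]
grip_width: 43.7
grasp_force: 40.0
```

Run:
```python
from h import *
lean('scene');scan('scene');scan('top')
r=Rt(3.7,19.4); d=-r.apply([1,0,0]); L=np.array([629.4,-16.4,97.6])
plan((L-100*d-r.apply([-61.3,1.74,-41.6]),r))
im,_=viewer.grab_frame('scene'); cv2.imwrite('pics/s8.png',cv2.resize(im[90:290,160:390],(690,600),interpolation=cv2.INTER_CUBIC))
```

```text
scene 310 tilt 19.64 yaw 3.82 x@(-16,97.6) 630.4 ytop [-44.2  15.3] ymid [-45.2  -2. ] zmax 171.4 white 6 [636.6  -2.9 115.9]
scene -54 63 top z [43.2 45.8] y [-28.2  16. ]
scene -39 52 top z [43.9 45.6] y [-26.   19.9]
scene -24 47 top z [44.3 45.8] y [-22.   18.1]
scene 36 26 top z [44.8 46.6] y [-8.1 19.2]
scene 51 20 top z [44.  46.5] y [-3.4 24.8]
scene 64 13 top z [45.2 46.1] y [-26.6  22.4]
 x ext [-67.   56.8] 43.6429673664676 [ 0.62965023 -0.90626525 -3.7742424 ]
top -54 70 top z [42.8 45.9] y [-29.3   5.6]
top -39 131 top z [43.4 45.6] y [-27.6  19.4]
top -24 110 top z [43.7 45.7] y [-22.3  20. ]
 x ext [-55.   15.7] 43.65385713883567 [ 0.42822488  0.28585363 -3.51988291]
travel [-0.349, -0.005, 0.149] dr [-0.001, 0.001, 0.001] rows>=1.2
```

View pics/s8.png

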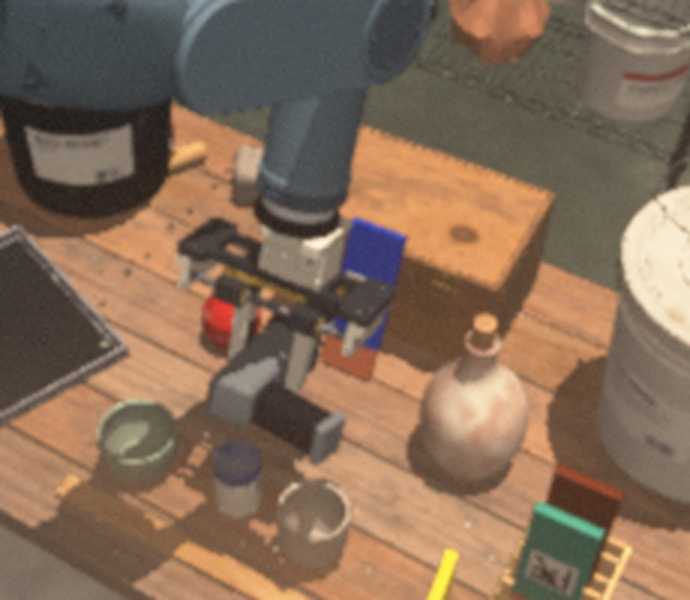

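The crop shows the scanner held level in the jaws, aimed at the board at (365,290), and clear of the cup, vase and bulb. Moving in to 10 cm and holding.

Call:
move_arm:
  travel:
    - [-0.08, 0.001, 0.035]
    - [-0.18, 0.002, 0.077]
    - [-0.28, 0.003, 0.12]
    - [-0.33, 0.004, 0.14]
    - [-0.349, 0.004, 0.149]
    - [-0.349, 0.004, 0.149]
    - [-0.349, 0.004, 0.149]
    - [-0.349, 0.004, 0.149]
  dr:
    - [0, 0, 0]
    - [0, 0, 0]
    - [0, 0, 0]
    - [0, 0, 0]
    - [0, 0, 0]
    - [0, 0, 0]
    - [0, 0, 0]
    - [0, 0, 0]
  claw: [0.8, 0.8, 0.8, 0.8, 0.8, 0.8, 0.8, 0.8]

```text
time_s: 24.68
tool_pos: [463.7, -27.8, 112.1]
ee_rot: [-0.168, -0.032, 0.985, -0.006]
ft_force: [0.1, 0.5, -2.8]
grip_width: 43.8
grasp_force: 40.0
```

Run:
```python
from h import *
s=robot.get_state(); T=rot(s['ee_rot'])
r=Rt(3.7,19.4); d0=-r.apply([1,0,0]); L=np.array([629.4,-16.4,97.6])
for oy in(1.74,0): 
    w=s['tool_pos']+T.apply([-61.3,oy,-41.6]); d=-T.apply([1,0,0]); v=L-w; t=v@d0; print('win',w.round(1),'dist',t.round(1),'angle',np.degrees(np.arccos(d@d0)).round(2),'miss',(v-d*(v@d)).round(1))
scan('scene');scan('top');lean('scene')
```

```text
win [535.1 -21.5 131.1] dist 100.2 angle 0.05 miss [-0.  -1.  -0.3]
win [535.2 -23.2 131.1] dist 100.2 angle 0.05 miss [-0.1  0.7 -0.3]
scene -54 61 top z [42.4 45.7] y [-27.9  17.7]
scene -39 41 top z [43.8 46.1] y [-27.6  17. ]
scene -24 36 top z [43.9 45.7] y [-20.4  16.7]
scene 36 20 top z [44.4 45.6] y [-7.2 19. ]
scene 51 21 top z [44.2 46.4] y [-6.1 23.6]
scene 64 14 top z [43.6 46. ] y [-24.9  24.9]
scene 70 7 top z [43.3 45.4] y [-25.   23.5]
 x ext [-68.2  64.7] 43.81309946899693 [ 0.09479878  0.54091449 -2.82263464]
 x ext [18.6 20.2] 43.842057317465816 [ 0.02378744 -0.23997847 -2.92620271]
scene 205 tilt 19.45 yaw 2.55 x@(-16,97.6) 630.4 ytop [-43.7  -7.7] ymid [-27.1 -27.1] zmax 171.8 white 0
```

Within about 1 mm and 0.1°. Holding for 3 s.

Call:
move_arm:
  travel:
    - [0, 0, 0]
    - [0, 0, 0]
    - [0, 0, 0]
    - [0, 0, 0]
    - [0, 0, 0]
    - [0, 0, 0]
    - [0, 0, 0]
    - [0, 0, 0]
    - [0, 0, 0]
    - [0, 0, 0]
    - [0, 0, 0]
    - [0, 0, 0]
  dr:
    - [0, 0, 0]
    - [0, 0, 0]
    - [0, 0, 0]
    - [0, 0, 0]
    - [0, 0, 0]
    - [0, 0, 0]
    - [0, 0, 0]
    - [0, 0, 0]
    - [0, 0, 0]
    - [0, 0, 0]
    - [0, 0, 0]
    - [0, 0, 0]
  claw: [0.8, 0.8, 0.8, 0.8, 0.8, 0.8, 0.8, 0.8, 0.8, 0.8, 0.8, 0.8]

```text
time_s: 26.32
tool_pos: [463.8, -27.8, 111.7]
ee_rot: [-0.168, -0.032, 0.985, -0.005]
ft_force: [0.2, -0.0, -4.3]
grip_width: 43.7
grasp_force: 40.0
```

Call:
move_arm:
  travel:
    - [0, 0, 0]
    - [0, 0, 0]
    - [0, 0, 0]
    - [0, 0, 0]
    - [0, 0, 0]
    - [0, 0, 0]
    - [0, 0, 0]
    - [0, 0, 0]
    - [0, 0, 0]
    - [0, 0, 0]
    - [0, 0, 0]
    - [0, 0, 0]
  dr:
    - [0, 0, 0]
    - [0, 0, 0]
    - [0, 0, 0]
    - [0, 0, 0]
    - [0, 0, 0]
    - [0, 0, 0]
    - [0, 0, 0]
    - [0, 0, 0]
    - [0, 0, 0]
    - [0, 0, 0]
    - [0, 0, 0]
    - [0, 0, 0]
  claw: [0.8, 0.8, 0.8, 0.8, 0.8, 0.8, 0.8, 0.8, 0.8, 0.8, 0.8, 0.8]

```text
time_s: 27.82
tool_pos: [463.8, -27.8, 111.7]
ee_rot: [-0.168, -0.032, 0.985, -0.005]
ft_force: [0.1, -0.3, -2.6]
grip_width: 43.6
grasp_force: 40.0
```

Run:
```python
from h import *
r=Rt(3.7,19.4); d=-r.apply([1,0,0]); p=robot.get_state()['tool_pos']
r1=Rt(-12.7)
plan((p-60*d+[0,0,40],r),([425,70,190],Rt(3.7,10)),([430,200,190],Rt(-5)),([450.9,363.1,185],r1),([450.9,363.1,5],r1),([450.9,363.1,-14.6],r1))
```

```text
travel [0.366, 0.0, -0.189] dr [-0.0, 0.0, 0.0] rows>=1.3 
travel [-0.084, 0.501, -0.127] dr [-0.0, -0.209, 0.0] rows>=1.7 
travel [-0.066, 0.647, -0.012] dr [-0.017, -0.222, 0.193] rows>=2.1 
travel [-0.033, 0.822, 0.025] dr [0.0, 0.0, 0.171] rows>=2.6 
travel [0.0, 0.0, 0.9] dr [0.0, 0.0, 0.0] rows>=2.9 
travel [0.0, 0.0, 0.098] dr [0.0, 0.0, 0.0] rows>=0.3
```

Call:
move_arm:
  travel:
    - [0.1, 0, -0.05]
    - [0.25, 0, -0.12]
    - [0.366, 0, -0.189]
    - [0.366, 0, -0.189]
    - [0.366, 0, -0.189]
  dr:
    - [0, 0, 0]
    - [0, 0, 0]
    - [0, 0, 0]
    - [0, 0, 0]
    - [0, 0, 0]
  claw: [0.8, 0.8, 0.8, 0.8, 0.8]

```text
time_s: 28.45
tool_pos: [407.8, -31.4, 171.2]
ee_rot: [-0.168, -0.032, 0.985, -0.005]
ft_force: [-0.5, -0.4, -2.4]
grip_width: 44.0
grasp_force: 40.0
```

Call:
move_arm:
  travel:
    - [-0.03, 0.18, -0.05]
    - [-0.06, 0.36, -0.1]
    - [-0.084, 0.501, -0.127]
    - [-0.084, 0.501, -0.127]
    - [-0.084, 0.501, -0.127]
  dr:
    - [0, -0.08, 0]
    - [0, -0.16, 0]
    - [0, -0.209, 0]
    - [0, -0.209, 0]
    - [0, -0.209, 0]
  claw: [0.8, 0.8, 0.8, 0.8, 0.8]

```text
time_s: 29.08
tool_pos: [425.1, 69.7, 189.2]
ee_rot: [-0.088, -0.032, 0.996, -0.003]
ft_force: [-0.2, 0.6, -3.1]
grip_width: 43.8
grasp_force: 40.0
```

Call:
move_arm:
  travel:
    - [-0.02, 0.22, -0.004]
    - [-0.04, 0.44, -0.008]
    - [-0.066, 0.647, -0.012]
    - [-0.066, 0.647, -0.012]
    - [-0.066, 0.647, -0.012]
  dr:
    - [-0.006, -0.08, 0.07]
    - [-0.012, -0.16, 0.14]
    - [-0.017, -0.222, 0.193]
    - [-0.017, -0.222, 0.193]
    - [-0.017, -0.222, 0.193]
  claw: [0.8, 0.8, 0.8, 0.8, 0.8]

```text
time_s: 29.7
tool_pos: [430.2, 199.0, 189.4]
ee_rot: [-0.001, 0.044, 0.999, -0.001]
ft_force: [-0.2, -0.7, -2.7]
grip_width: 43.9
grasp_force: 40.0
```

Call:
move_arm:
  travel:
    - [-0.01, 0.25, 0]
    - [-0.02, 0.5, 0.01]
    - [-0.03, 0.72, 0.02]
    - [-0.033, 0.822, 0.025]
    - [-0.033, 0.822, 0.025]
    - [-0.033, 0.822, 0.025]
    - [-0.033, 0.822, 0.025]
  dr:
    - [0, 0, 0.05]
    - [0, 0, 0.1]
    - [0, 0, 0.15]
    - [0, 0, 0.171]
    - [0, 0, 0.171]
    - [0, 0, 0.171]
    - [0, 0, 0.171]
  claw: [0.8, 0.8, 0.8, 0.8, 0.8, 0.8, 0.8]

```text
time_s: 30.58
tool_pos: [451.5, 361.9, 185.1]
ee_rot: [0.0, 0.111, 0.994, -0.0]
ft_force: [-0.1, 0.0, -4.1]
grip_width: 44.0
grasp_force: 40.0
```

Call:
move_arm:
  travel:
    - [0, 0, 0.2]
    - [0, 0, 0.42]
    - [0, 0, 0.64]
    - [0, 0, 0.8]
    - [0, 0, 0.9]
    - [0, 0, 0.9]
    - [0, 0, 0.9]
  dr:
    - [0, 0, 0]
    - [0, 0, 0]
    - [0, 0, 0]
    - [0, 0, 0]
    - [0, 0, 0]
    - [0, 0, 0]
    - [0, 0, 0]
  claw: [0.8, 0.8, 0.8, 0.8, 0.8, 0.8, 0.8]

```text
time_s: 31.45
tool_pos: [452.1, 363.3, 6.2]
ee_rot: [0.001, 0.111, 0.994, 0.0]
ft_force: [0.1, 0.3, -2.4]
grip_width: 43.8
grasp_force: 40.0
```

Run:
```python
from h import *
s=robot.get_state(); print(s['tool_pos'],s['ft_force'],s['grip_width']); scan('scene')
plan(([450.9,363.1,-15.0],Rt(-12.7)))
```

```text
[452.13220392 363.31074195   6.24556066] [ 0.07469252  0.28738804 -2.42191514] 43.82021438621708
scene -54 48 top z [43.9 47.6] y [-25.2  16.1]
scene -39 46 top z [43.6 48.5] y [-27.3  16.1]
scene -24 40 top z [44.8 48.2] y [-20.5  17.4]
 x ext [-66.2   7.1] 43.82021438621708 [ 0.07469252  0.28738804 -2.42191514]
travel [0.007, -0.004, 0.108] dr [0.002, 0.003, -0.0] rows>=0.3
```

Call:
move_arm:
  travel:
    - [0.003, 0, 0.03]
    - [0.005, 0, 0.06]
    - [0.005, 0, 0.08]
    - [0.005, 0, 0.095]
    - [0.005, 0, 0.1]
    - [0.005, 0, 0.105]
    - [0.005, 0, 0.105]
  dr:
    - [0, 0, 0]
    - [0, 0, 0]
    - [0, 0, 0]
    - [0, 0, 0]
    - [0, 0, 0]
    - [0, 0, 0]
    - [0, 0, 0]
  claw: [0.8, 0.8, 0.8, 0.8, 0.8, 0.8, 0.8]

```text
time_s: 32.38
tool_pos: [450.3, 363.6, -15.7]
ee_rot: [0.0, 0.111, 0.994, 0.0]
ft_force: [-1.3, -0.0, -0.7]
grip_width: 43.6
grasp_force: 40.0
```

Weight has come off the wrist (-2.4 to -0.7 N), and the height equals that at pick-up. Releasing and retreating straight up.

Call:
move_arm:
  travel:
    - [0, 0, 0]
    - [0, 0, 0]
    - [0, 0, 0]
    - [0, 0, 0]
    - [0, 0, 0]
    - [0, 0, 0]
  dr:
    - [0, 0, 0]
    - [0, 0, 0]
    - [0, 0, 0]
    - [0, 0, 0]
    - [0, 0, 0]
    - [0, 0, 0]
  claw: [0.4, 0.2, 0, 0, 0, 0]

```text
time_s: 33.12
tool_pos: [450.2, 363.6, -15.9]
ee_rot: [0.0, 0.111, 0.994, 0.0]
ft_force: [-0.2, -0.3, 0.6]
grip_width: 92.7
grasp_force: 0.0
```

Call:
move_arm:
  travel:
    - [0, 0, -0.05]
    - [0, 0, -0.2]
    - [0, 0, -0.45]
    - [0, 0, -0.7]
    - [0, 0, -0.95]
    - [0, 0, -1]
    - [0, 0, -1]
  dr:
    - [0, 0, 0]
    - [0, 0, 0]
    - [0, 0, 0]
    - [0, 0, 0]
    - [0, 0, 0]
    - [0, 0, 0]
    - [0, 0, 0]
  claw: [0, 0, 0, 0, 0, 0, 0]

```text
time_s: 34.0
tool_pos: [450.3, 363.6, 184.8]
ee_rot: [0.001, 0.111, 0.994, 0.0]
ft_force: [0.6, 0.5, -0.5]
grip_width: 92.7
grasp_force: 0.0
```

Run:
```python
from h import *
lean('scene'); s=robot.get_state(); print(s['tool_pos'],s['grip_width'],s['ft_force'],s['dq'].round(3))
im,d=viewer.grab_frame('scene'); cv2.imwrite('pics/s9.png',cv2.resize(im,(800,600)))
W=cloud('scene',d).reshape(-1,3); x,y,z=W.T; m=(x>330)&(x<520)&(y>260)&(y<400)&(z>36)&(z<60); print('scanner top z',np.nanmedian(z[m]),m.sum())
```

```text
scene 609 tilt 19.45 yaw 3.62 x@(-16,97.6) 630.1 ytop [-44.8  15.1] ymid [-45.2  14.4] zmax 171.1 white 59 [630.5 -15.8  97.6]
[449.53854077 363.19031051 183.36138055] 93.06329397365673 [ 0.44489824 -0.7743444  -0.34652224] [ 0.002  0.023  0.023  0.002 -0.005  0.001]
scanner top z 46.6739114005718 658
```

View pics/s9.png

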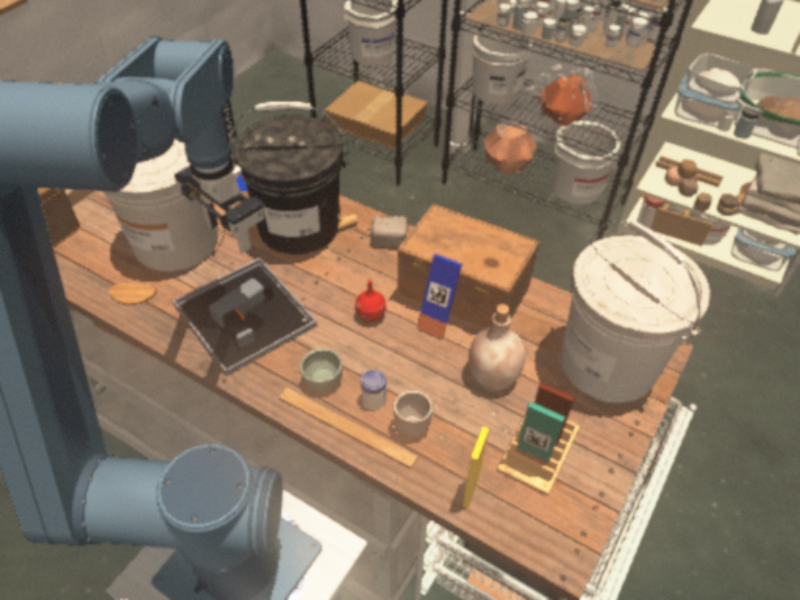

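The view shows the blue board leaning on the chest at (438,295) with its label out, and the scanner back flat in its tray at (240,300). The teal and brown boards are still in the rack, everything else is in place, and the gripper is clear.

```bash
python3 -c "
from plant import robot
print(robot.hand_in())"
```

```text
the job is handed in; nothing more can be done
None
```

The job is handed in: the blue board leans at about 19.5° against the chest with its label out, the scanner was held about 10 cm from the label for 3 s, and it is back flat in its tray with nothing else visibly moved.

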